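# Load the glue bottle into the bench carrier and hold it up

### The job

The glue bottle is travelling to the next bench: lay it on its side in the V-shaped cradle of the wooden carrier, centred so that its round body rests in both V supports (nozzle either way), and let go of it. Then take the carrier by its handle bar, lift it about ten centimetres off the table without letting it tilt or lose the bottle or the packet in its tray, and finish while still holding it there in the air, steady and level. Leave everything else on the table where it is.

Things in the scene. Friction and masses are not known exactly. Their poses are not given: they have to be found in the camera images.
- carrier: loose wooden carrier, about 0.36 kg, on the table. Origin on its underside below the middle of the handle bar; z up. Base board 10 mm thick, x -126 to +88, y -80 to +80 mm. Bar along y on two posts at y +-71 mm (14 mm thick, 36 wide, 130 high). Bottle cradle at -x; at +x a shallow tray, walls 32 mm high, holding a packet
- handle (a point): middle of the handle bar, 115 mm above the carrier's underside, axes as the carrier's. The bar runs along y, 20 mm wide (x), 22 mm high, 128 mm free between the posts
- cradle (a point): where the middle of the bottle's body belongs: x -82, y 0, z 48 mm in the carrier's frame, same axes; the bottle lies along y. Two open 90 degree V supports at y +-40 mm, each 12 mm thick, tips 42 mm above the underside and 38 mm to either side; between them free for fingers down to the base board. The handle posts begin 64 mm beside the bottle's axis
- glue_bottle: white squeeze bottle with a thin orange nozzle, about 0.12 kg, upright at the start, to the left or right of the carrier. Round body 52 mm in diameter, 112 mm tall, then a cap 26 mm across to 129 mm and a 10 mm nozzle to 152 mm. Origin at the centre of its base, z along the bottle to the nozzle
- bottle_mid (a point): middle of the bottle's round body, on its axis, 56 mm above its base; axes as the bottle's
- staple_pack: packet, 55 x 100 (along y) x 38 mm, about 0.28 kg, loose in the carrier's tray with some 3 mm play; it stays there. Origin at the centre of its underside, in the carrier's frame at x 53, y 0, z 10 mm
- ink_tin_blue: bystander, to be left alone: blue ink tin, upright cylinder 72 mm across, 74 high; it and the glue bottle may have swapped sides. Origin at the centre of its underside
- ink_tin_ochre: bystander, to be left alone: ochre ink tin, upright cylinder 69 mm across, 70 high. Origin at the centre of its underside
- tape_masking: bystander, to be left alone: large roll of masking tape lying flat, 104 mm across, 25 high. Origin at the centre of its underside
- squeegee_b: bystander, to be left alone: wooden squeegee lying on its side, 86 x 200 (along its y) x 38 mm. Origin at the centre of its underside
- blade_pack: bystander, to be left alone: small packet, 32 x 60 (along its y) x 14 mm. Origin at the centre of its underside
Not all that is in view belongs to the job. What is shaped like the staple_pack but pink is not meant.

How it is judged (in metres and radians):
On the way, in this order (a step that is already met when the one before it is completed fails the run):
1. the bottle lies in both V supports of the cradle, let go, with the carrier still standing on the table (x of bottle_mid in the frame of cradle between -0.012 and 0.012 m and y of bottle_mid in the frame of cradle between -0.018 and 0.018 m and z of bottle_mid in the frame of cradle between -0.01 and 0.01 m and angle between the z axis of glue_bottle and the y axis of carrier, either way round below 0.2 rad and contact force between the fingers and glue_bottle below 0.2 N and height (world z) of carrier below 0.01 m and linear speed of glue_bottle below 0.03 m/s), for 0.2 s.
2. the carrier is lifted clear of the table by the gripper, level, with the bottle in it (x of bottle_mid in the frame of cradle between -0.012 and 0.012 m and y of bottle_mid in the frame of cradle between -0.018 and 0.018 m and z of bottle_mid in the frame of cradle between -0.01 and 0.01 m and angle between the z axis of glue_bottle and the y axis of carrier, either way round below 0.2 rad and angle between carrier's own z axis and vertical below 0.14 rad and height (world z) of carrier above 0.05 m and contact force between the fingers and carrier above 1 N), for 0.2 s.
At the end, for the whole second after the job is handed in: carrier held by the fingers 60 to 150 mm up, level within 0.14 rad, still, touching no bystander; bottle in the cradle, not touched: axis within 0.2 rad, body middle within 12 mm sideways, 18 lengthways, 10 in height; packet within 15 mm of its place in the tray (contact force between the fingers and glue_bottle below 0.2 N and angle between carrier's own z axis and vertical below 0.14 rad and x of bottle_mid in the frame of cradle between -0.012 and 0.012 m and y of bottle_mid in the frame of cradle between -0.018 and 0.018 m and z of bottle_mid in the frame of cradle between -0.01 and 0.01 m and angle between the z axis of glue_bottle and the y axis of carrier, either way round below 0.2 rad and x of staple_pack in the frame of carrier between 0.038 and 0.068 m and y of staple_pack in the frame of carrier between -0.015 and 0.015 m and z of staple_pack in the frame of carrier between -0.002 and 0.022 m and contact force between carrier and ink_tin_blue below 0.2 N and contact force between carrier and ink_tin_ochre below 0.2 N and contact force between carrier and tape_masking below 0.2 N and contact force between carrier and squeegee_b below 0.2 N and contact force between carrier and blade_pack below 0.2 N and height (world z) of carrier between 0.06 and 0.15 m and contact force between the fingers and carrier above 1 N and linear speed of carrier below 0.02 m/s and angular speed of carrier below 0.1 rad/s and linear speed of glue_bottle below 0.03 m/s); the arm keeps its last pose, push and grip.
It fails at once if a bystander is moved by more than 30 mm (distance of any of ink_tin_blue, ink_tin_ochre, tape_masking, squeegee_b, blade_pack from where it was at the start of the episode above 0.03 m).
It fails at once if the carrier is tilted by more than 0.3 rad (angle between carrier's own z axis and vertical above 0.3 rad).
It also fails if it takes over 54 s, if anything falls off the work surface, if the arm or the gripper's body presses on something with over 40 N, if the wrist force passes 120 N, or if a joint passes its speed limit or range.

### The arm

A 7-joint arm with a two-finger parallel gripper is mounted at the origin on a cart in front of the work surface, level with it; the furniture and walls round the work are solid. World frame = base frame: x ahead of the robot, y to its left, z up, the work surface at z = 0. Lengths are in m, angles in degrees, forces in N, time in s.
With the tool pointing down it reaches from about 0.425 to 0.875 m from the base axis. Payload 4.7 kg.
Tool frame: the origin (TCP) lies on the centre line of the jaws, within the pads' length; the fingertips stand 14 mm ahead of it and the grasp point (between the pads) lies 5 mm behind it; z points along the fingers, y is the line along which they close (so a half turn about z gives the same grasp; the last joint's range is limited). The gripper opens to 87 mm and grips with 3 to 60 N. Pads are 19 mm wide; open, the fingers measure 117 mm over their backs; the gripper's body (75 mm by 190 mm) begins 51 mm behind the grasp point.
Start: joints at [-72.072, 18.392, -4.016, 83.108, 1.295, 78.541, -3.26], TCP at [0.191, 0.621, 0.237] pointing down, gripper open.
Joint ranges: [-163.93, 163.93], [-17.29, 119.83], [-79.2, 71.16], [3.27, 140.29], [-89.18, 269.18], [5.43, 117.66], [-154.24, 154.24]. Speed limits (degrees/s): [147.25, 147.25, 180, 180, 180, 180, 180].

### API

Orientations are given as [roll, pitch, yaw] about the fixed x, y, z axes, in that order (R = Rz(yaw) Ry(pitch) Rx(roll)).
In Python, from cell import env gives the robot as it stands.
- The arm moves only by the tool jog_arm, never from a script. Its argument "motion" is a list that holds one entry, the list of rows, each a list of 7 numbers: the shift along the tool's x, y, z in units of 0.1 m (1.0 is 0.1 m), then the turn, a rotation vector about the tool's x, y, z in units of 180 degrees (1.0 is 180 degrees), then the closure, from 0 (fully open) to 1 (shut). A call has 1 to 5 rows; each row is the pose to reach, as a shift and turn from the pose commanded when the call began, along the tool's axes at that moment, turning the shorter way round; what a row does not reach only later rows make up. A row lasts 1/10 s, in which the tool goes at most 50 mm and 8.59 degrees, less where a joint would pass 70% of its speed; a pose out of reach is approached as far as the arm can. A call with a number of a shift or a turn outside -1 to 1 is refused whole. A call with a gripper value outside its range is refused whole. The fingers move at their own pace and stop on an object; "grip_force" is the grip in N (left out, the last holds). Time passes only in rows, so rows that repeat a pose let the fingers close. It gives the time, the measured TCP pose, the force, the opening and the grip force at its end, in the units of the state.
- env.get_obs(): the state, without advancing time (a new reading comes with each control period).
- env.read_camera(name): name is "scene" or "top"; returns (picture, depth): 480x640x3 uint8, red, green, blue; 480x640 float32, m along the optical axis (not along the pixel's ray), 0 where there is no reading.
- env.camera_info(name): a dict with "camera_matrix" (3x3 intrinsics, pixels), "origin" and "orientation" of the camera in the world. Camera axes: x right, y down, z forward; pixel columns grow to the right and rows downward; lengths in m; the calibration is good to about 2 mm. A picture is of the moment at which its call begins. camera_info takes no time and is no camera call.
- env.sign_off(): hands the job in; it is judged then, once.
The state is a dict: "time_s": time; "qpos": joint angles; "joint_velocities": joint speeds; "effort": joint torques, N m; "tool_pos": TCP position; "tool_rot": TCP orientation; "force": force on the tool from outside, world axes, zero at the start; "wrist_torque": the same for the moment, N m; "grip_width": finger opening in m; "grasp_force": force on a finger pad.
Only numpy, scipy, OpenCV 4.12 (cv2) and the standard library are available. Lean on these libraries where they do the work, as an engineer would, in place of code of your own. Each camera call takes 0.05 s, during which the arm holds its last target. There are 200 camera calls.

## Working session

There is one attempt and no reset: what is moved stays moved. The work goes in short steps, Python scripts to look and compute and a tool call to move; the robot and the scene stay as the last step left them, time stands still between calls to the robot, and variables do not carry over. Pictures are saved under pics/ and viewed, at most 10 in all, crops included, and the job is handed in when it is done.

Besides the shell and the picture viewer there is one more tool, called after "Emit:" in YAML: its name, and indented under it one key for each argument. jog_arm: Moves the arm, as the interface text tells. Shifts and turns lie within -1 to 1; 1 stands for 0.1 m of shift or 180 degrees of turn. Its arguments: {"type":"object","properties":{"motion":{"type":"array","items":{"type":"array","items":{"type":"array","items":{"type":"number"}}}},"grip_force":{"type":"number"}},"required":["motion"]}

```bash
mkdir -p pics; ls; cat > h.py <<'E'
import numpy as np, cv2
from cell import env
from scipy.spatial.transform import Rotation as R
def cam(n):
    im,d=env.read_camera(n); i=env.camera_info(n)
    return im,d,i
def RO(i):
    o=np.array(i["orientation"],float)
    return (o if o.shape==(3,3) else R.from_euler('xyz',o,degrees=True).as_matrix()),np.array(i["origin"])
def world(i,d):
    K=np.array(i["camera_matrix"]);M,o=RO(i)
    v,u=np.mgrid[:480,:640]
    p=np.stack([(u-K[0,2])/K[0,0]*d,(v-K[1,2])/K[1,1]*d,d],-1)
    return p@M.T+o
E
python3 - <<'E'
from h import *
for n in("scene","top"):
    im,d,i=cam(n);print(n,i);cv2.imwrite(f"pics/{n}0.png",im[...,::-1]);np.savez(n+"0.npz",im=im,d=d)
print(env.get_obs())
E
```

```text
pics
scene {'camera_matrix': array([[590.18963209,   0.        , 320.71470078],
       [  0.        , 590.18963209, 240.85167185],
       [  0.        ,   0.        ,   1.        ]]), 'origin': array([0.04517391, 1.28223881, 0.93302727]), 'orientation': array([-122.54855834,   -0.21490139, -155.50323598])}
top {'camera_matrix': array([[498.14736472,   0.        , 326.11032266],
       [  0.        , 498.14736472, 236.03646603],
       [  0.        ,   0.        ,   1.        ]]), 'origin': array([0.46215893, 0.08948327, 1.35398575]), 'orientation': array([-1.74252013e+02, -2.01023016e-02, -9.14836231e+01])}
{'time_s': 0.1, 'qpos': array([-72.07264193,  18.43722239,  -4.01432746,  83.16768064,
         1.29669557,  78.53787918,  -3.26075918]), 'joint_velocities': array([-1.76861595e-02, -1.58051271e-01, -2.37997104e-02, -2.76869384e-01,
        7.99383544e-05, -7.88978123e-03,  1.82567849e-03]), 'effort': array([-2.79018277e-04, -4.92571592e+01, -4.05771229e-01, -3.13401890e+01,
       -6.39767898e-02,  3.94571247e-02,  6.33719219e-05]), 'tool_pos': array([0.19127209, 0.62074878, 0.23554539]), 'tool_rot': array([-1.79902534e+02,  7.28652939e-03,  1.62880674e+02]), 'force': array([-0.11090466, -0.22954032, -0.54275785]), 'wrist_torque': array([-0.03181131, -0.02929935,  0.04640935]), 'grasp_force': 0.0, 'grip_width': 0.08691692396247849}
```

View pics/top0.png

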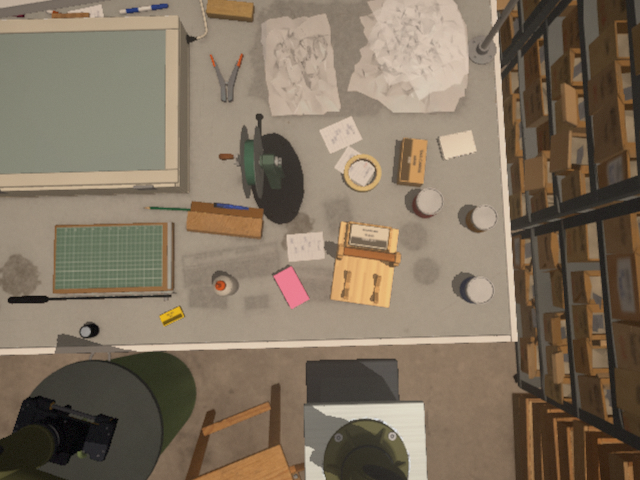

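View pics/scene0.png

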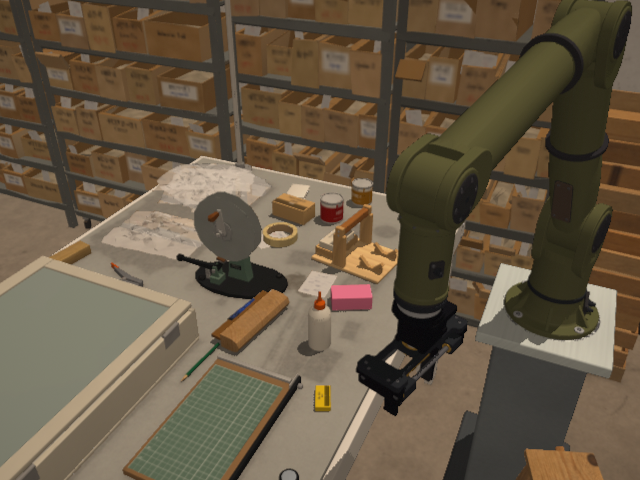

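The top view shows the bottle with its orange nozzle at (222,285). The carrier is at (366,262), with the bar and packet on the far side and the cradle nearer the robot. Possible mix-ups are the pink pack at (291,286), the tins at (428,203), (480,217) and (478,289), and the white tape at (362,173). Only (222,285) has an orange nozzle, and the scene view shows the same bottle at (319,325).

```bash
python3 - <<'E'
from h import *
from scipy.optimize import least_squares
P={}
for n in("scene","top"):
    z=np.load(n+"0.npz");i=env.camera_info(n);w=world(i,z["d"]);P[n]=(w,z["im"],z["d"]>0)
    s=lambda u,v:np.round(w[v,u],3)
    print(n,[s(*p) for p in ([(222,285),(291,286),(230,310),(428,203),(478,289)] if n=="top" else [(319,300),(319,325),(350,299)])])
# bottle
b=P["top"][0][285,222]
for n in P:
    w,im,ok=P[n];hsv=cv2.cvtColor(im,cv2.COLOR_RGB2HSV)
    m=ok&(np.hypot(w[...,0]-b[0],w[...,1]-b[1])<.06)&(w[...,2]>.02)
    q=w[m&(w[...,2]<.105)]
    f=least_squares(lambda c:np.hypot(q[:,0]-c[0],q[:,1]-c[1])-.026,b[:2],loss='soft_l1',f_scale=.002)
    print(n,"bottle body",f.x,len(q),"rms",np.sqrt(2*f.cost/len(q)),"zmax",w[m][:,2].max())
    o=m&(hsv[...,0]<15)&(hsv[...,1]>150)
    print(" orange",o.sum(),w[o].mean(0),w[o].min(0),w[o].max(0))
    c=P["top"][0][262,366]
    m=ok&(np.hypot(w[...,0]-c[0],w[...,1]-c[1])<.2)
    wood=(hsv[...,0]>8)&(hsv[...,0]<28)&(hsv[...,1]>70)&m
    for lo,hi in((.003,.016),(.105,.14),(.12,.14)):
        k=wood&(w[...,2]>lo)&(w[...,2]<hi)
        k=cv2.morphologyEx(k.astype(np.uint8),cv2.MORPH_OPEN,np.ones((2,2)))
        nn,l,st,_=cv2.connectedComponentsWithStats(k)
        for j in np.argsort(-st[1:,4])[:3]+1:
            q=w[l==j]; r=cv2.minAreaRect((q[:,:2]*1000).astype(np.float32))
            print(" ",n,lo,hi,st[j],"rect mm",np.round(r[0],1),np.round(r[1],1),round(r[2],1),"z",np.median(q[:,2]).round(4))
big=P["top"][1][200:340,180:500]
cv2.imwrite("pics/crop1.png",cv2.resize(big[...,::-1],None,fx=2.5,fy=2.5,interpolation=cv2.INTER_CUBIC))
E
```

```text
scene [array([0.467, 0.357, 0.131]), array([0.457, 0.379, 0.08 ]), array([0.452, 0.207, 0.031])]
top [array([0.472, 0.345, 0.123]), array([0.465, 0.182, 0.034]), array([0.405, 0.348, 0.006]), array([ 0.671, -0.182,  0.069]), array([ 0.445, -0.301,  0.066])]
scene bottle body [0.46956471 0.35214019] 743 rms 0.0020709878747565075 zmax 0.15485270702571297
 orange 120 [0.46640779 0.3590305  0.12464397] [0.45635075 0.34736857 0.11042612] [0.47833994 0.36868035 0.1508016 ]
  scene 0.003 0.016 [ 312  241   86   43 1460] rect mm [249.  579.9] [ 233.6 1443.8] 25.4 z 0.0104
  scene 0.003 0.016 [382 247  11   6  41] rect mm [445.6 -60.1] [24.4 66.2] 28.6 z 0.0115
  scene 0.003 0.016 [291 238   7   7  25] rect mm [717.4 -13.2] [10.8 43.3] 4.8 z 0.003
  scene 0.105 0.14 [336 205  38  33 438] rect mm [355.8 504.9] [  94.9 1671.5] 18.5 z 0.121
  scene 0.12 0.14 [336 205  37  29 284] rect mm [356.2 505.2] [  91.3 1671.5] 18.7 z 0.1247
top bottle body [0.47056098 0.35132827] 262 rms 0.002831991322819114 zmax 0.1540858852945719
 orange 72 [0.47149893 0.34912336 0.12820432] [0.46187813 0.3396434  0.11036927] [0.48191618 0.36259706 0.15408589]
  top 0.003 0.016 [ 332  257   63   52 2323] rect mm [472.   -3.3] [180.  122.7] 80.7 z 0.0102
  top 0.003 0.016 [339 222  11  25 184] rect mm [597.9  37.7] [21.8 72. ] 80.8 z 0.011
  top 0.003 0.016 [390 230  10  25 169] rect mm [569.8 -97.6] [28.6 79.9] 70.2 z 0.0098
  top 0.105 0.14 [339 246  64  21 568] rect mm [530.8  -7.3] [ 85.2 221.5] 14.3 z 0.1258
  top 0.12 0.14 [339 247  64  18 519] rect mm [530.8  -6.9] [ 82.2 221.8] 15.1 z 0.1259
```

View pics/crop1.png

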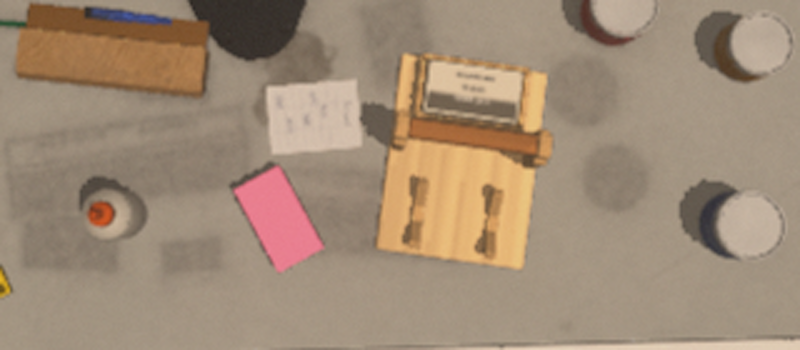

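The close crop confirms the bottle: a white body with an orange nozzle at crop (103,214). The carrier's bar is brown and the two Vs are at crop (415,212) and (490,220). The tray is on the far side, so carrier +x points away from the robot.

```bash
cat >> h.py <<'E'
def cast(i,uv,z):
    K=np.array(i["camera_matrix"]);M,o=RO(i);uv=np.atleast_2d(uv).astype(float)
    r=np.c_[(uv-[K[0,2],K[1,2]])/[K[0,0],K[1,1]],np.ones(len(uv))]@M.T
    return o+r*((z-o[2])/r[:,2])[:,None]
def line(p): # cv2 fit -> dir, pt
    vx,vy,x,y=cv2.fitLine(p.astype(np.float32),cv2.DIST_HUBER,0,1e-4,1e-4).ravel();return np.array([vx,vy]),np.array([x,y])
E
python3 - <<'E'
from h import *
for n in("top","scene"):
    z=np.load(n+"0.npz");i=env.camera_info(n);im,d=z["im"],z["d"];w=world(i,d);hsv=cv2.cvtColor(im,cv2.COLOR_RGB2HSV).astype(int)
    box=np.zeros((480,640),bool)
    if n=="top": box[218:312,325:405]=1
    else: box[200:285,310:400]=1
    k=box&(d>0)&(w[...,2]>.122)&(w[...,2]<.135)
    k=cv2.morphologyEx(k.astype(np.uint8),cv2.MORPH_OPEN,np.ones((3,3)))
    v,u=np.nonzero(k);q=w[k>0];print(n,"hsv bar",np.median(hsv[k>0],0),"bar median",np.median(q,0))
    D,c=line(q[:,:2]);D=D*np.sign(D[1]);t=(q[:,:2]-c)@D
    print(" bar dir yaw",np.degrees(np.arctan2(-D[0],D[1])),"mid",c+D*(t.min()+t.max())/2,"len",np.ptp(t),"zmed",np.median(q[:,2]))
    red=box&(hsv[...,1]>130)&(hsv[...,0]<14)&(d>0)
    nn,l,st,_=cv2.connectedComponentsWithStats(red.astype(np.uint8))
    if nn>1:
        j=1+np.argmax(st[1:,4]);vv,uu=np.nonzero(l==j);print(" red",st[j],w[l==j].mean(0))
    if n=="top":
        wood=box&(hsv[...,0]>=8)&(hsv[...,0]<28)&(hsv[...,1]>75)
        # rows 262..: left/right edges ; bottom edge per column
        L=[];Rr=[];B=[]
        for r in range(268,296):
            c=np.nonzero(wood[r])[0];L.append((c.min()-.5,r));Rr.append((c.max()+.5,r))
        for cc in range(336,385):
            r=np.nonzero(wood[:,cc])[0];B.append((cc,r.max()+.5))
        for nm,e in(("L",L),("R",Rr),("B",B)):
            p=cast(i,e,.01 if nm!="B" else .006)[:,:2];D,c=line(p);print(" ",nm,"ang",np.degrees(np.arctan2(D[1],D[0])),c,"resid",np.abs((p-c)@[-D[1],D[0]]).max())
    s=box&(d>0)&(w[...,2]>.022)&(w[...,2]<.05)&(w[...,0]<.505)
    nn,l,st,ce=cv2.connectedComponentsWithStats(s.astype(np.uint8))
    for j in range(1,nn):
        if st[j,4]>8:print(" V",st[j],w[l==j].mean(0),w[l==j].min(0),w[l==j].max(0))
E
```

```text
top hsv bar [ 13. 163. 166.] bar median [ 0.53732173 -0.01935948  0.12669283]
 bar dir yaw -9.429968 mid [ 0.53728374 -0.0189768 ] len 0.15497501185915669 zmed 0.12669283042588653
 red [344 247  51  15 400] [ 0.53857556 -0.01925802  0.12135038]
  L ang -9.789591 [0.4665887 0.075488 ] resid 0.0017005096042355756
  R ang -9.512217 [ 0.47035447 -0.08885405] resid 0.001384878152712408
  B ang 80.68257 [0.41437307 0.00976316] resid 0.001394929156899293
 V [346 272   6  12  47] [0.48600898 0.02947587 0.0335185 ] [0.46911583 0.02240872 0.02213092] [0.4980119  0.03577571 0.04482814]
 V [376 276   6  10  45] [ 0.47384635 -0.04919455  0.03378925] [ 0.46162514 -0.05625784  0.02246932] [ 0.48535695 -0.04310424  0.04548846]
 V [344 288   5  12  45] [0.43895375 0.03742369 0.03393914] [0.42730892 0.03137531 0.02245793] [0.45603819 0.0430103  0.04443609]
 V [374 292   5  12  51] [ 0.42708446 -0.04119824  0.03329443] [ 0.41474578 -0.04812485  0.02211664] [ 0.44340737 -0.03498462  0.04379433]
scene hsv bar [ 13. 183. 150.] bar median [ 0.53471707 -0.01088344  0.12621496]
 bar dir yaw -9.177955 mid [ 0.53501727 -0.01260999] len 0.15836241157595587 zmed 0.12621495597773513
 red [320 205  23  17 307] [ 0.66208387 -0.15919302  0.03138421]
 V [373 242  11  10  53] [ 0.47184327 -0.04370305  0.03137055] [ 0.45380032 -0.05442701  0.02215652] [ 0.48523421 -0.03598273  0.0439751 ]
 V [388 248  10   8  46] [ 0.42288092 -0.03520936  0.03179042] [ 0.41220521 -0.04831329  0.02246751] [ 0.43874421 -0.02621292  0.04536792]
 V [358 255  11  10  57] [0.48539457 0.03411862 0.03114198] [0.47123794 0.02523665 0.02209234] [0.49902128 0.04147904 0.0457056 ]
 V [375 262   9   9  46] [0.43436943 0.04340543 0.0324863 ] [0.42436403 0.03524728 0.02231221] [0.44673295 0.04955164 0.04411023]
 V [354 284  16   1  16] [0.44570449 0.14629244 0.03816249] [0.42808895 0.1372939  0.03484776] [0.46354133 0.15571721 0.04100402]
```

Emit:
jog_arm:
  motion:
    - [[0,-0.3,-0.5,0,0,0,0],[0,-0.5,-0.9,-0.05,0,0,0],[0,-0.6,-0.9,-0.1,0,0,0],[0,-0.6,-0.9,-0.15,0,0,0],[0,-0.6,-0.9,-0.2,0,0,0]]

```text
time_s: 0.6
tool_pos: [0.1736, 0.5637, 0.3284]
tool_rot: [145.1, 0.0, 162.9]
force: [0.3, 0.4, -0.7]
grip_width: 0.0869
grasp_force: 0.0
```

```bash
cat > log.py <<'E'
from h import *
import json
o=env.get_obs()
open("log.txt","a").write(json.dumps([list(o["qpos"]),list(o["tool_pos"]),list(o["tool_rot"])])+"\n")
print(o["time_s"],o["qpos"].round(2),o["tool_pos"].round(4),o["tool_rot"].round(2),o["grip_width"],o["grasp_force"],o["force"].round(1))
E
echo '[[-72.07264193,18.43722239,-4.01432746,83.16768064,1.29669557,78.53787918,-3.26075918],[0.19127209,0.62074878,0.23554539],[-179.902534,0.00728652939,162.880674]]' > log.txt
python3 log.py
```

```text
0.6 [-70.69 -14.72  -5.06 113.96   0.69  45.88  -3.42] [0.1736 0.5637 0.3284] [1.4512e+02 1.0000e-02 1.6288e+02] 0.08688791687890328 0.0 [ 0.3  0.4 -0.7]
```

Emit:
jog_arm:
  motion:
    - [[-0.3,0,0.3,0,0,0.05,0],[-0.6,0,0.3,0.05,0,0.1,0],[-0.9,0,0.3,0.05,0.05,0.1,0],[-0.9,0,0.3,0.05,0.1,0.1,0],[-0.9,0,0.3,0.05,0.1,0.1,0]]

```text
time_s: 1.1
tool_pos: [0.2702, 0.5516, 0.3013]
tool_rot: [156.3, -24.6, 155.4]
force: [0.3, 0.0, -1.4]
grip_width: 0.0869
grasp_force: 0.0
```

```bash
python3 log.py
```

```text
1.1 [-63.56  -0.98  12.79 104.53 -32.22  61.29  21.4 ] [0.2702 0.5516 0.3013] [156.3  -24.64 155.39] 0.08685541918829595 0.0 [ 0.3  0.  -1.4]
```

```bash
cat > kin.py <<'E'
from h import *
import json,itertools
from scipy.optimize import least_squares
def fk(q,s,p):
    h,L1,a1,a2,L2,a3,L3=p
    A=lambda ax,a:R.from_euler(ax,a,degrees=True).as_matrix()
    M=np.eye(3);x=np.array([0,0,h])
    M=M@A('z',s[0]*q[0])@A('y',q[1])@A('z',s[1]*q[2]);x=x+M@[a1,0,L1]
    M=M@A('y',q[3]);x=x+M@[a2,0,L2]
    M=M@A('z',s[2]*q[4])@A('y',q[5]);x=x+M@[a3,0,L3]
    M=M@A('z',s[3]*q[6])
    return x,M
E
cat > fit.py <<'E'
from kin import *
D=[json.loads(l) for l in open("log.txt")]
Rm=[R.from_euler('xyz',d[2],degrees=True).as_matrix() for d in D]
best=None
for s in itertools.product((1,-1),repeat=4):
    # tool offset rotation constant about z
    Ms=[fk(d[0],s,np.zeros(7))[1] for d in D]
    C=[M.T@r for M,r in zip(Ms,Rm)]
    e=max(np.linalg.norm(c-C[0]) for c in C)
    if best is None or e<best[0]:best=(e,s,C[0])
print(best)
s=best[1]
f=least_squares(lambda p:np.concatenate([np.concatenate([(fk(d[0],s,p)[0]-d[1]) for d in D])*1000,.01*(p-[.3,.4,0,0,.4,0,.25])*1000]),[.3,.4,0,0,.4,0,.25])
print(f.x.round(4),[((fk(d[0],s,f.x)[0]-d[1])*1000).round(1) for d in D])
np.savez("kin.npz",s=s,p=f.x,C=np.round(best[2]))
E
python3 fit.py
```

```text
(np.float64(8.16518927213374e-09), (-1, -1, -1, -1), array([[-5.76274595e-09, -1.00000000e+00, -3.50854680e-10],
       [ 1.00000000e+00, -5.76274592e-09,  5.30434935e-11],
       [-5.30434828e-11, -3.50854660e-10,  1.00000000e+00]]))
[ 0.2326  0.4096  0.0555 -0.0203  0.5054  0.0319  0.2858] [array([-26.7,   6.8,   0.9]), array([-26.4,   6.7,   0.2]), array([-1.6,  1.2, -1.1])]
```

```bash
cat > go.py <<'E'
from h import *
from scipy.spatial.transform import Slerp
def rot(a,c):  # tool z along a, tool y along c
    a=np.array(a,float);a/=np.linalg.norm(a);c=np.array(c,float);c-=a*(a@c);c/=np.linalg.norm(c)
    return R.from_matrix(np.c_[np.cross(c,a),c,a])
def plan(wps,p0=None,r0=None):
    """wps: list of (pos, Rotation); prints rounded call-end numbers, one call per waypoint part"""
    o=env.get_obs()
    p=np.array(o["tool_pos"]) if p0 is None else p0; r=R.from_euler('xyz',o["tool_rot"],degrees=True) if r0 is None else r0
    for P,Q in wps:
        P=np.array(P,float); n=1
        while True:
            s=r.inv().apply(P-p)/.1/n; t=(r.inv()*Q).as_rotvec()/np.pi/n
            if abs(s).max()<=.98 and np.linalg.norm(t)<=.235: break
            n+=1
        for k in range(n):
            # sub target along straight line / slerp
            P1=p+(P-p)/(n-k); Q1=r*R.from_rotvec((r.inv()*Q).as_rotvec()/(n-k))
            s=np.round(r.inv().apply(P1-p)/.1,3);t=np.round((r.inv()*Q1).as_rotvec()/np.pi,4)
            rows=int(np.ceil(max(np.linalg.norm(s)*100/50,np.linalg.norm(t)*180/8.59)-1e-6))
            print("call",list(s),list(t),"minrows",rows)
            p=p+r.apply(s*.1); r=r*R.from_rotvec(t*np.pi)
        print("  ->",p.round(4),r.as_euler('xyz',degrees=True).round(1))
E
python3 - <<'E'
from go import *
a=np.radians(40);u=np.array([np.cos(a),np.sin(a),0]);t=np.array([-np.sin(a),np.cos(a),0]);z=np.array([0,0,1])
plan([([.35,.40,.32],rot(u*.4-z,t*.5+u)),([.36,.33,.3],rot(u*.6-z,t))])
E
```

```text
call [np.float64(-0.578), np.float64(-0.331), np.float64(-0.547)] [np.float64(0.012), np.float64(-0.0887), np.float64(-0.0386)] minrows 3
call [np.float64(-0.659), np.float64(-0.424), np.float64(-0.359)] [np.float64(0.012), np.float64(-0.0886), np.float64(-0.0385)] minrows 3
  -> [0.35 0.4  0.32] [160.6  10.1 156.6]
call [np.float64(-0.165), np.float64(-0.328), np.float64(0.024)] [np.float64(-0.0137), np.float64(-0.023), np.float64(-0.171)] minrows 4
call [np.float64(0.028), np.float64(-0.366), np.float64(0.013)] [np.float64(-0.0137), np.float64(-0.0229), np.float64(-0.171)] minrows 4
  -> [0.36 0.33 0.3 ] [ 180.   31. -140.]
```

Emit:
jog_arm:
  motion:
    - [[-0.2,-0.1,-0.2,0,-0.03,-0.013,0],[-0.4,-0.2,-0.4,0.01,-0.06,-0.026,0],[-0.58,-0.33,-0.55,0.012,-0.089,-0.039,0],[-0.58,-0.33,-0.55,0.012,-0.089,-0.039,0]]

```text
time_s: 1.5
tool_pos: [0.3053, 0.477, 0.3125]
tool_rot: [158.3, -6.9, 156.1]
force: [-0.4, 0.8, 0.5]
grip_width: 0.0869
grasp_force: 0.0
```

```bash
python3 log.py
```

```text
1.5 [-63.78  -8.11   9.53 106.12 -10.62  62.21  14.04] [0.3053 0.477  0.3125] [158.33  -6.89 156.13] 0.08687526629665718 0.0 [-0.4  0.8  0.5]
```

Emit:
jog_arm:
  motion:
    - [[-0.2,-0.1,-0.1,0,-0.03,-0.013,0],[-0.4,-0.25,-0.2,0.01,-0.06,-0.026,0],[-0.66,-0.42,-0.36,0.012,-0.089,-0.039,0],[-0.66,-0.42,-0.36,0.012,-0.089,-0.039,0]]

```text
time_s: 1.9
tool_pos: [0.346, 0.4013, 0.3213]
tool_rot: [160.6, 10.5, 157.1]
force: [0.6, 0.3, -1.2]
grip_width: 0.0874
grasp_force: 0.0
```

```bash
python3 log.py
```

```text
1.9 [-62.17 -14.07   4.92 109.92   8.57  63.33   9.22] [0.346  0.4013 0.3213] [160.64  10.49 157.05] 0.08738951040151467 0.0 [ 0.6  0.3 -1.2]
```

Emit:
jog_arm:
  motion:
    - [[-0.05,-0.1,0,-0.004,-0.006,-0.043,0],[-0.1,-0.15,0,-0.007,-0.012,-0.086,0],[-0.13,-0.25,0,-0.01,-0.018,-0.128,0],[-0.16,-0.33,0.02,-0.014,-0.023,-0.171,0],[-0.16,-0.33,0.02,-0.014,-0.023,-0.171,0]]

```text
time_s: 2.4
tool_pos: [0.3602, 0.3765, 0.3078]
tool_rot: [167.5, 22.8, -173.2]
force: [0.9, 0.1, 0.4]
grip_width: 0.0867
grasp_force: 0.0
```

```bash
python3 log.py; sed -i 's/h,L1,a1,a2,L2,a3,L3=p/h,L1,a1,a2,L2,a3,L3,b0,b1,b2=p/; s/\[a1,0,L1\]/[a1,b0,L1]/; s/\[a2,0,L2\]/[a2,b1,L2]/; s/\[a3,0,L3\]/[a3,b2,L3]/' kin.py; sed -i 's/zeros(7)/zeros(10)/; s/0,.25\]/0,.25,0,0,0]/g; s/,\.01\*/,.001*/' fit.py; python3 fit.py
```

```text
2.4 [-43.49 -17.16  -8.64 114.81   4.98  57.33  45.28] [0.3602 0.3765 0.3078] [ 167.47   22.75 -173.18] 0.08667536252446874 0.0 [0.9 0.1 0.4]
(np.float64(8.165189302105927e-09), (-1, -1, -1, -1), array([[-5.76274595e-09, -1.00000000e+00, -3.50854680e-10],
       [ 1.00000000e+00, -5.76274592e-09,  5.30434935e-11],
       [-5.30434828e-11, -3.50854660e-10,  1.00000000e+00]]))
[ 0.2397  0.4664  0.0022 -0.0105  0.5125  0.0027  0.3533 -0.0138 -0.0138
  0.0012] [array([ 0.4,  1.4, -0.4]), array([ 0.1,  1.9, -0.3]), array([-1. , -1.9,  0.6]), array([-1.1, -2. , -0.1]), array([-0.7, -1.2, -0.4]), array([1.2, 2.3, 0.6])]
```

```bash
cat > ik.py <<'E'
from kin import *
from go import rot
K=np.load("kin.npz");s=K["s"];p=K["p"];C=K["C"]
lo=np.array([-163.9,-17.2,-79.2,3.3,-89.1,5.5,-154.2])+3;hi=np.array([163.9,119.8,71.1,140.2,269.1,117.6,154.2])-3
def ik(P,Q,seeds=(),n=10,rng=np.random.default_rng(0)):
    out=[]
    def f(q):
        x,M=fk(q,s,p);return np.r_[(x-P)*100,(Q.inv()*R.from_matrix(M@C)).as_rotvec()*10]
    for k in range(n):
        q0=np.clip(seeds[k],lo+.1,hi-.1) if k<len(seeds) else rng.uniform(lo,hi)
        r=least_squares(f,q0,bounds=(lo,hi),x_scale=50,max_nfev=80)
        if r.cost<.02: out.append(r.x)
    return out
yaw=np.radians(-9.5);X=np.array([np.cos(yaw),np.sin(yaw),0]);Y=np.array([-np.sin(yaw),np.cos(yaw),0]);Z=np.array([0,0,1.])
H=np.array([.5372,-.0181,.115]);CR=np.array([.4563,-.0046,.048]);B=np.array([.470,.3515,0])
def place(Rg,sgn,tilt):
    # rigid rotation up->sgn*Y, rolled so that tool closing has given tilt and approach goes down,+X
    base=R.align_vectors([sgn*Y,X],[Z,Rg.as_matrix()[:,1]])[0]*Rg
    best=None
    for t in range(0,360,5):
        r=R.from_rotvec(Y*np.radians(t))*base;a=r.as_matrix()[:,2]
        v=a-Y*(a@Y);v/=np.linalg.norm(v);d=v@(X*np.sin(tilt)-Z*np.cos(tilt))
        if best is None or d>best[0]:best=(d,r)
    return best[1]
E
python3 - <<'E'
from ik import *
cur=env.get_obs()["qpos"]
for az in(-90,-75,-60,-45,90,60,120):
  for el in(10,20,30):
    a=np.array([np.cos(np.radians(az))*np.cos(np.radians(el)),np.sin(np.radians(az))*np.cos(np.radians(el)),-np.sin(np.radians(el))])
    for f in(1,-1):
        Rg=rot(a,f*np.cross(Z,a));P=B+[0,0,.058]-a*.004
        g=ik(P,Rg,[cur],8)
        if not g: print(az,el,f,"no");continue
        g=min(g,key=lambda q:abs(q-cur).max())
        res=[]
        for sg in(1,-1):
            for tl in(30,20):
                Rp=place(Rg,sg,np.radians(tl));ap=Rp.as_matrix()[:,2]
                pl=ik(CR-ap*.004,Rp,[g],6)
                res.append((sg,tl,len(pl)>0 and min(pl,key=lambda q:abs(q-g).max()).round(0).tolist()))
        print(az,el,f,g.round(0).tolist(),*[r for r in res if r[2]])
E
```

```text
-90 10 1 [-78.0, 76.0, 42.0, 60.0, 13.0, 115.0, -40.0] (1, 20, [-60.0, -7.0, 42.0, 136.0, 35.0, 42.0, 125.0])
-90 10 -1 [-77.0, 74.0, 38.0, 60.0, 15.0, 115.0, 138.0] (1, 20, [59.0, -14.0, -71.0, 136.0, 6.0, 35.0, -29.0])
-90 20 1 [-71.0, 64.0, 25.0, 64.0, 20.0, 111.0, -50.0] (1, 20, [39.0, 1.0, -64.0, 132.0, 39.0, 50.0, 115.0])
-90 20 -1 [-62.0, 61.0, 8.0, 64.0, 30.0, 115.0, 122.0] (1, 20, [33.0, 1.0, -58.0, 132.0, 39.0, 49.0, -64.0])
-90 30 1 [-70.0, 57.0, 23.0, 69.0, 17.0, 104.0, -51.0] (1, 30, [7.0, 8.0, -43.0, 134.0, 57.0, 61.0, 88.0]) (1, 20, [40.0, 21.0, -76.0, 129.0, 58.0, 72.0, 95.0]) (-1, 20, [15.0, 0.0, 8.0, 137.0, -52.0, 44.0, 58.0])
-90 30 -1 [-52.0, 54.0, -8.0, 69.0, 35.0, 111.0, 116.0] (1, 30, [-98.0, 18.0, 68.0, 134.0, 36.0, 45.0, -76.0]) (1, 20, [-41.0, 8.0, 12.0, 128.0, 41.0, 57.0, -71.0])
-75 10 1 [-86.0, 70.0, 39.0, 72.0, 21.0, 102.0, -40.0] (1, 20, [-80.0, -12.0, 59.0, 136.0, 42.0, 46.0, 120.0])
-75 10 -1 [-63.0, 61.0, -1.0, 72.0, 47.0, 115.0, 122.0] (1, 20, [54.0, -12.0, -67.0, 136.0, 11.0, 35.0, -34.0])
-75 20 1 [-65.0, 55.0, 5.0, 76.0, 39.0, 106.0, -56.0] (1, 2
[... 3315 characters left out ...]
0, -10.0, 54.0, 136.0, 40.0, 44.0, 122.0])
120 10 -1 [7.0, 51.0, -18.0, 97.0, -55.0, 86.0, 54.0] (1, 20, [50.0, -10.0, -63.0, 136.0, 14.0, 36.0, -36.0])
120 20 1 [-28.0, 47.0, 26.0, 99.0, -73.0, 99.0, -118.0] (1, 20, [17.0, 1.0, -42.0, 132.0, 39.0, 49.0, 116.0])
120 20 -1 [8.0, 45.0, -20.0, 99.0, -50.0, 79.0, 49.0] (1, 20, [6.0, 1.0, -31.0, 132.0, 38.0, 49.0, -64.0])
120 30 1 [21.0, 43.0, -40.0, 101.0, -34.0, 67.0, -144.0] (1, 30, [35.0, 17.0, -74.0, 134.0, 64.0, 69.0, 83.0]) (-1, 20, [33.0, 1.0, -10.0, 136.0, -51.0, 45.0, 57.0])
120 30 -1 [17.0, 41.0, -34.0, 101.0, -38.0, 69.0, 39.0] (1, 30, [-50.0, 7.0, 15.0, 134.0, 51.0, 55.0, -88.0]) (1, 20, [-92.0, 21.0, 68.0, 128.0, 21.0, 48.0, -55.0])
```

```bash
cat > scan.py <<'E'
from ik import *
lo+=-1.5;hi-=-1.5
for el in(5,10,15):
  az=-70;a=np.array([np.cos(np.radians(az))*np.cos(np.radians(el)),np.sin(np.radians(az))*np.cos(np.radians(el)),-np.sin(np.radians(el))])
  Rg=rot(a,np.cross(Z,a))
  for sg in(1,-1):
    for tl in(10,15,20,25,30):
      for dz in(.0,.008):
        Rp=place(Rg,sg,np.radians(tl));M=Rp.as_matrix();ap=M[:,2];P=CR+Z*dz-ap*.004
        pl=ik(P,Rp,[[-20,0,0,130,40,50,117],[20,0,0,130,-40,50,58]],6)
        # body corners rel. carrier frame (bottom face)
        cs=[P-ap*.056+M[:,1]*i*.095+M[:,0]*j*.0375 for i in(-1,1) for j in(-1,1)]
        cc=np.array([[(c-H)@X,(c-H)@Y,c[2]] for c in cs]);k=cc[cc[:,0]>-.04]
        tips=[P+ap*.014+M[:,1]*i*.041 for i in(-1,1)]
        print(el,sg,tl,dz,len(pl),pl[0].round(0).tolist() if pl else "", "inner corners",(k*1000).round().tolist(),"tip z",round(min(t[2] for t in tips),3))
E
python3 scan.py
```

```text
5 1 10 0.0 5 [-40.0, -1.0, 31.0, 129.0, 12.0, 45.0, 153.0] inner corners [[2.0, 43.0, 120.0], [1.0, -32.0, 127.0]] tip z 0.031
5 1 10 0.008 3 [-50.0, -3.0, 41.0, 129.0, 13.0, 46.0, 152.0] inner corners [[2.0, 43.0, 128.0], [1.0, -32.0, 135.0]] tip z 0.039
5 1 15 0.0 3 [-26.0, -4.0, 15.0, 133.0, 17.0, 40.0, 147.0] inner corners [[-5.0, 43.0, 127.0], [-7.0, -32.0, 133.0]] tip z 0.028
5 1 15 0.008 1 [19.0, -5.0, -29.0, 132.0, 11.0, 40.0, 153.0] inner corners [[-5.0, 43.0, 135.0], [-7.0, -32.0, 141.0]] tip z 0.036
5 1 20 0.0 5 [-30.0, -8.0, 17.0, 137.0, 25.0, 36.0, 139.0] inner corners [[-12.0, 43.0, 134.0], [-14.0, -32.0, 140.0]] tip z 0.025
5 1 20 0.008 3 [-24.0, -8.0, 11.0, 136.0, 23.0, 37.0, 140.0] inner corners [[-12.0, 43.0, 142.0], [-14.0, -32.0, 148.0]] tip z 0.033
5 1 25 0.0 0  inner corners [[-20.0, 43.0, 139.0], [-23.0, -32.0, 145.0]] tip z 0.022
5 1 25 0.008 0  inner corners [[-20.0, 43.0, 147.0], [-23.0, -32.0, 153.0]] tip z 0.03
5 1 30 0.0 0  inner corners [[-28.0, 43.0, 144.0], [-31.0, -32.0, 150.0]] tip z 0.019
5 1 30 0.008 0  inner corners [[-28.0, 43.0, 152.0], [-31.0, 
[... 5124 characters left out ...]
0, 38.0, 19.0] inner corners [[-3.0, -52.0, 127.0], [-8.0, 21.0, 146.0]] tip z 0.036
15 -1 20 0.0 4 [1.0, -8.0, 8.0, 139.0, -27.0, 32.0, 23.0] inner corners [[-9.0, -52.0, 126.0], [-16.0, 21.0, 144.0]] tip z 0.025
15 -1 20 0.008 3 [-0.0, -8.0, 9.0, 138.0, -25.0, 33.0, 21.0] inner corners [[-9.0, -52.0, 134.0], [-16.0, 21.0, 152.0]] tip z 0.033
15 -1 25 0.0 0  inner corners [[-16.0, -52.0, 132.0], [-25.0, 21.0, 149.0]] tip z 0.022
15 -1 25 0.008 0  inner corners [[-16.0, -52.0, 140.0], [-25.0, 21.0, 157.0]] tip z 0.03
15 -1 30 0.0 0  inner corners [[-24.0, -52.0, 137.0], [-34.0, 21.0, 154.0]] tip z 0.019
15 -1 30 0.008 0  inner corners [[-24.0, -52.0, 145.0], [-34.0, 21.0, 162.0]] tip z 0.027
```

```bash
cat > poses.py <<'E'
from ik import *
from go import plan
el,az=np.radians(8),np.radians(-70)
a=np.array([np.cos(az)*np.cos(el),np.sin(az)*np.cos(el),-np.sin(el)])
Rg=rot(a,np.cross(Z,a))
PG=B+[0,0,.058]-a*.004
E
python3 - <<'E'
from poses import *
a45=np.array([np.cos(az),np.sin(az),-1.2])
Rm=rot(a45,np.cross(Z,a45))
plan([([.38,.47,.34],Rm),(PG-a*.09+[0,0,.17],Rg),(PG-a*.09,Rg)])
for P,Q in(([.38,.47,.34],Rm),(PG-a*.09+[0,0,.17],Rg),(PG-a*.09,Rg),(PG,Rg)):
    g=ik(np.array(P),Q,[env.get_obs()["qpos"],[-70,40,10,80,30,90,-30]],5);print([x.round(0).tolist() for x in g[:3]])
E
```

```text
call [np.float64(-0.136), np.float64(0.307), np.float64(0.008)] [np.float64(0.0945), np.float64(-0.0404), np.float64(0.1201)] minrows 4
call [np.float64(-0.019), np.float64(0.327), np.float64(-0.079)] [np.float64(0.0945), np.float64(-0.0404), np.float64(0.1202)] minrows 4
call [np.float64(0.081), np.float64(0.276), np.float64(-0.174)] [np.float64(0.0944), np.float64(-0.0405), np.float64(0.1201)] minrows 4
  -> [0.38 0.47 0.34] [180.   39.8 110. ]
call [np.float64(0.128), np.float64(0.22), np.float64(0.537)] [np.float64(0.0), np.float64(-0.1172), np.float64(-0.0)] minrows 3
call [np.float64(0.313), np.float64(0.22), np.float64(0.455)] [np.float64(0.0), np.float64(-0.1172), np.float64(-0.0)] minrows 3
  -> [0.4382 0.4389 0.2411] [180.  82. 110.]
call [np.float64(0.842), np.float64(-0.0), np.float64(0.118)] [np.float64(0.0), np.float64(0.0), np.float64(-0.0)] minrows 2
call [np.float64(0.842), np.float64(-0.0), np.float64(0.118)] [np.float64(0.0), np.float64(0.0), np.float64(-0.0)] minrows 2
  -> [0.4382 0.439  0.0711] [180.  82. 110.]
[[-68.0, 30.0, -1.0, 64.0, 28.0, 115.0, -43.0], [-82.0, 32.0, 24.0, 64.0, 19.0, 111.0, -36.0], [-67.0, 30.0, -2.0, 64.0, 29.0, 115.0, -44.0]]
[[-89.0, 60.0, 38.0, 65.0, 33.0, 115.0, -30.0], [-89.0, 60.0, 39.0, 65.0, 32.0, 114.0, -30.0], [-91.0, 62.0, 43.0, 65.0, 30.0, 113.0, -29.0]]
[[-77.0, 66.0, 13.0, 64.0, 40.0, 114.0, -50.0], [-78.0, 67.0, 16.0, 63.0, 38.0, 114.0, -48.0], [-83.0, 69.0, 25.0, 63.0, 32.0, 112.0, -44.0]]
[[-62.0, 60.0, -5.0, 76.0, 52.0, 115.0, -59.0], [-76.0, 62.0, 17.0, 76.0, 39.0, 106.0, -51.0], [-65.0, 60.0, 0.0, 76.0, 49.0, 113.0, -58.0]]
```

```bash
sed -i 's/radians(-70)/radians(-57)/' poses.py; python3 - <<'E'
from poses import *
a45=np.array([np.cos(az),np.sin(az),-1.2])
Rm=rot(a45,np.cross(Z,a45))
w=[([.37,.47,.34],Rm),(PG-a*.09+[0,0,.17],Rg),(PG-a*.09,Rg)]
plan(w)
for P,Q in w+[(PG,Rg)]:
    g=ik(np.array(P),Q,[env.get_obs()["qpos"],[-70,40,10,80,30,90,-30]],5);print([x.round(0).tolist() for x in g[:3]])
E
```

```text
call [np.float64(-0.158), np.float64(0.471), np.float64(-0.006)] [np.float64(0.1242), np.float64(-0.0594), np.float64(0.1484)] minrows 5
call [np.float64(0.047), np.float64(0.46), np.float64(-0.183)] [np.float64(0.1242), np.float64(-0.0595), np.float64(0.1484)] minrows 5
  -> [0.3701 0.47   0.34  ] [180.   39.8 123. ]
call [np.float64(0.083), np.float64(0.096), np.float64(0.574)] [np.float64(-0.0), np.float64(-0.1172), np.float64(-0.0)] minrows 3
call [np.float64(0.285), np.float64(0.097), np.float64(0.506)] [np.float64(-0.0), np.float64(-0.1172), np.float64(-0.0)] minrows 3
  -> [0.4193 0.4296 0.2411] [180.  82. 123.]
call [np.float64(0.842), np.float64(-0.0), np.float64(0.118)] [np.float64(-0.0), np.float64(0.0), np.float64(-0.0)] minrows 2
call [np.float64(0.841), np.float64(-0.0), np.float64(0.119)] [np.float64(-0.0), np.float64(0.0), np.float64(-0.0)] minrows 2
  -> [0.4194 0.4295 0.0711] [180.  82. 123.]
[[-51.0, 27.0, -31.0, 72.0, 42.0, 113.0, -43.0]]
[[-80.0, 45.0, 9.0, 79.0, 53.0, 114.0, -43.0], [-80.0, 45.0, 8.0, 79.0, 53.0, 115.0, -44.0], [-81.0, 45.0, 10.0, 79.0, 53.0, 114.0, -43.0]]
[[-84.0, 60.0, 15.0, 78.0, 43.0, 104.0, -51.0], [-69.0, 58.0, -8.0, 78.0, 57.0, 114.0, -59.0], [-70.0, 58.0, -7.0, 78.0, 57.0, 114.0, -59.0]]
[[-74.0, 56.0, 7.0, 87.0, 52.0, 101.0, -57.0], [-79.0, 56.0, 14.0, 88.0, 48.0, 97.0, -55.0], [-71.0, 55.0, 2.0, 87.0, 55.0, 103.0, -58.0]]
```

Emit:
jog_arm:
  motion:
    - [[-0.03,0.09,0,0.025,-0.012,0.03,0],[-0.06,0.19,0,0.05,-0.024,0.06,0],[-0.09,0.28,0,0.075,-0.036,0.09,0],[-0.13,0.38,0,0.1,-0.048,0.12,0],[-0.16,0.47,0,0.124,-0.059,0.148,0]]

```text
time_s: 2.9
tool_pos: [0.3636, 0.426, 0.3247]
tool_rot: [176.2, 29.6, 155.6]
force: [-0.9, 0.2, 0.3]
grip_width: 0.0869
grasp_force: 0.0
```

```bash
cat > nxt.py <<'E'
from poses import *
a45=np.array([np.cos(az),np.sin(az),-1.2])
Rm=rot(a45,np.cross(Z,a45))
import sys
w=[([.37,.47,.34],Rm),(PG-a*.09+[0,0,.17],Rg),(PG-a*.09,Rg),(PG,Rg)]
plan(w[int(sys.argv[1]):])
E
python3 log.py; python3 nxt.py 0
```

```text
2.9 [-42.56   2.14 -28.74  97.61  31.26  80.86  -9.82] [0.3636 0.426  0.3247] [176.19  29.59 155.63] 0.08688155104405611 0.0 [-0.9  0.2  0.3]
call [np.float64(0.031), np.float64(0.439), np.float64(-0.165)] [np.float64(0.1241), np.float64(-0.0603), np.float64(0.1476)] minrows 5
  -> [0.3701 0.47   0.34  ] [-180.    39.8  123. ]
call [np.float64(0.083), np.float64(0.097), np.float64(0.574)] [np.float64(-0.0), np.float64(-0.1172), np.float64(0.0)] minrows 3
call [np.float64(0.285), np.float64(0.096), np.float64(0.506)] [np.float64(-0.0), np.float64(-0.1172), np.float64(0.0)] minrows 3
  -> [0.4193 0.4295 0.2411] [-180.   82.  123.]
call [np.float64(0.842), np.float64(0.0), np.float64(0.118)] [np.float64(-0.0), np.float64(0.0), np.float64(0.0)] minrows 2
call [np.float64(0.841), np.float64(0.0), np.float64(0.118)] [np.float64(-0.0), np.float64(0.0), np.float64(0.0)] minrows 2
  -> [0.4193 0.4296 0.0711] [-180.   82.  123.]
call [np.float64(0.001), np.float64(0.0), np.float64(0.9)] [np.float64(-0.0), np.float64(0.0), np.float64(0.0)] minrows 2
  -> [0.4678 0.3548 0.0585] [-180.   82.  123.]
```

Emit:
jog_arm:
  motion:
    - [[0,0.09,-0.03,0.025,-0.012,0.03,0],[0.01,0.18,-0.06,0.05,-0.024,0.06,0],[0.02,0.26,-0.1,0.075,-0.036,0.09,0],[0.03,0.35,-0.13,0.1,-0.048,0.12,0],[0.03,0.44,-0.165,0.124,-0.06,0.148,0]]

```text
time_s: 3.4
tool_pos: [0.3698, 0.4702, 0.3387]
tool_rot: [-179.8, 39.8, 123.1]
force: [1.2, -0.3, 0.5]
grip_width: 0.0871
grasp_force: 0.0
```

```bash
python3 log.py;python3 fit.py; python3 nxt.py 1
```

```text
3.4 [-53.94  27.01 -26.22  71.5   40.35 112.25 -41.53] [0.3698 0.4702 0.3387] [-179.83   39.82  123.1 ] 0.08709058440747183 0.0 [ 1.2 -0.3  0.5]
(np.float64(8.165189302105927e-09), (-1, -1, -1, -1), array([[-5.76274595e-09, -1.00000000e+00, -3.50854680e-10],
       [ 1.00000000e+00, -5.76274592e-09,  5.30434935e-11],
       [-5.30434828e-11, -3.50854660e-10,  1.00000000e+00]]))
[ 0.2394  0.4592  0.002  -0.0185  0.5119  0.0053  0.353  -0.0136 -0.0136
  0.0012] [array([-0.9, -2.4,  0.8]), array([-0.1,  2.1, -0.8]), array([-2.5, -2.3,  0.7]), array([-2.2, -2.6, -0.1]), array([-1.2, -1.7, -0.3]), array([1. , 2.4, 0.6]), array([3.1, 4.9, 0.2]), array([ 1.3,  1. , -1. ])]
call [np.float64(0.078), np.float64(0.098), np.float64(0.57)] [np.float64(-0.0002), np.float64(-0.1172), np.float64(0.0003)] minrows 3
call [np.float64(0.278), np.float64(0.098), np.float64(0.503)] [np.float64(-0.0002), np.float64(-0.1171), np.float64(0.0003)] minrows 3
  -> [0.4193 0.4296 0.2411] [-180.   82.  123.]
call [np.float64(0.842), np.float64(-0.0), np.float64(0.119)] [np.float64(0.0), np.float64(-0.0), np.float64(0.0)] minrows 2
call [np.float64(0.842), np.float64(-0.0), np.float64(0.118)] [np.float64(0.0), np.float64(-0.0), np.float64(0.0)] minrows 2
  -> [0.4193 0.4296 0.0711] [-180.   82.  123.]
call [np.float64(-0.0), np.float64(-0.0), np.float64(0.9)] [np.float64(0.0), np.float64(-0.0), np.float64(0.0)] minrows 2
  -> [0.4679 0.3548 0.0585] [-180.   82.  123.]
```

Emit:
jog_arm:
  motion:
    - [[0.02,0.03,0.19,0,-0.039,0,0],[0.05,0.06,0.38,0,-0.078,0,0],[0.08,0.1,0.57,0,-0.117,0,0]]

```text
time_s: 3.7
tool_pos: [0.3956, 0.4496, 0.2893]
tool_rot: [-179.8, 61.0, 123.4]
force: [0.4, 0.5, -0.5]
grip_width: 0.0873
grasp_force: 0.0
```

Emit:
jog_arm:
  motion:
    - [[0.09,0.03,0.17,0,-0.039,0,0],[0.18,0.06,0.34,0,-0.078,0,0],[0.28,0.1,0.5,0,-0.117,0,0],[0.28,0.1,0.5,0,-0.117,0,0]]

```text
time_s: 4.1
tool_pos: [0.4196, 0.4277, 0.2346]
tool_rot: [-174.6, 82.5, 128.5]
force: [-0.7, -0.2, -0.4]
grip_width: 0.0872
grasp_force: 0.0
```

```bash
python3 log.py; python3 nxt.py 2
```

```text
4.1 [-75.65  45.95   1.72  79.08  56.22 116.9  -44.98] [0.4196 0.4277 0.2346] [-174.64   82.47  128.5 ] 0.08720184747644615 0.0 [-0.7 -0.2 -0.4]
call [np.float64(0.812), np.float64(0.014), np.float64(0.098)] [np.float64(0.0003), np.float64(0.0014), np.float64(0.002)] minrows 2
call [np.float64(0.811), np.float64(0.009), np.float64(0.102)] [np.float64(0.0002), np.float64(0.0014), np.float64(0.002)] minrows 2
  -> [0.4193 0.4296 0.0711] [180.  82. 123.]
call [np.float64(-0.0), np.float64(-0.001), np.float64(0.9)] [np.float64(0.0), np.float64(-0.0), np.float64(0.0)] minrows 2
  -> [0.4678 0.3548 0.0585] [180.  82. 123.]
```

Emit:
jog_arm:
  motion:
    - [[0.3,0,0.04,0,0,0,0],[0.6,0,0.07,0,0,0.002,0],[0.81,0.01,0.1,0,0.001,0.002,0],[0.81,0.01,0.1,0,0.001,0.002,0]]

```text
time_s: 4.5
tool_pos: [0.4209, 0.4308, 0.1595]
tool_rot: [178.1, 81.7, 121.2]
force: [-0.4, 0.0, -0.3]
grip_width: 0.0874
grasp_force: 0.0
```

```bash
python3 log.py; python3 nxt.py 2; python3 - <<'E'
from h import *
im,d,i=cam("scene");np.savez("scene1.npz",im=im,d=d)
cv2.imwrite("pics/s1.png",cv2.resize(im[200:440,180:480,::-1],None,fx=2,fy=2))
E
```

```text
4.5 [-74.99  51.55   0.82  78.48  54.05 113.73 -50.99] [0.4209 0.4308 0.1595] [178.12  81.69 121.23] 0.0873997973861072 0.0 [-0.4  0.  -0.3]
call [np.float64(0.875), np.float64(-0.024), np.float64(0.129)] [np.float64(0.0007), np.float64(-0.0017), np.float64(-0.0014)] minrows 2
  -> [0.4193 0.4296 0.0711] [180.  82. 123.]
call [np.float64(-0.0), np.float64(-0.0), np.float64(0.9)] [np.float64(-0.0), np.float64(0.0), np.float64(-0.0)] minrows 2
  -> [0.4678 0.3548 0.0585] [180.  82. 123.]
```

View pics/s1.png

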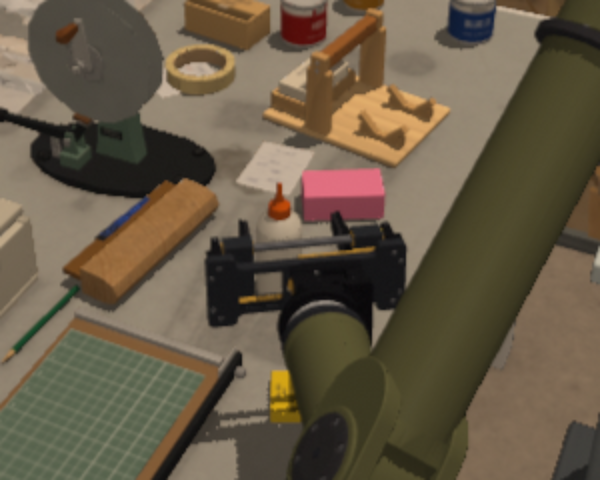

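The gripper is open and level in front of the bottle. The bottle's nozzle is at crop (280,200), and the blade pack at (285,395) lies beside the forearm. Next I'll lower it, checking clearance to the cutter slide first.

```bash
python3 - <<'E'
from h import *
z=np.load("scene0.npz");w=world(env.camera_info("scene"),z["d"])
for u,v in((299,382),(296,383),(322,398),(289,475),(240,400),(252,330)):print(u,v,w[v,u].round(3))
m=(z["d"]>0)&(w[...,2]>.03)&(w[...,2]<.2)&(w[...,0]>.2)&(w[...,0]<.5)&(w[...,1]>.42)&(w[...,1]<.75)
m[:, 360:]=0
print(m.sum(),w[m].min(0) if m.any() else "",w[m].max(0) if m.any() else "")
E
```

```text
299 382 [0.443 0.509 0.034]
296 383 [0.442 0.524 0.045]
322 398 [0.389 0.512 0.014]
289 475 [0.358 0.72  0.044]
240 400 [0.535 0.592 0.021]
252 330 [0.617 0.402 0.025]
1010 [0.34215488 0.49725081 0.03000313] [0.49760303 0.74930431 0.04925544]
```

Emit:
jog_arm:
  motion:
    - [[0.2,0,0.03,0,0,0,0],[0.4,-0.01,0.06,0,-0.001,-0.001,0],[0.6,-0.02,0.09,0.001,-0.002,-0.001,0],[0.87,-0.02,0.13,0.001,-0.002,-0.001,0],[0.87,-0.02,0.13,0.001,-0.002,-0.001,0]]

```text
time_s: 5.05
tool_pos: [0.4209, 0.4306, 0.0736]
tool_rot: [176.9, 82.2, 119.9]
force: [-0.2, -0.1, -0.1]
grip_width: 0.087
grasp_force: 0.0
```

```bash
python3 log.py; python3 nxt.py 2
```

```text
5.05 [-74.79  59.21   0.51  76.58  52.54 110.89 -56.14] [0.4209 0.4306 0.0736] [176.89  82.23 119.94] 0.08698999980413735 0.0 [-0.2 -0.1 -0.1]
call [np.float64(0.025), np.float64(-0.019), np.float64(0.003)] [np.float64(0.0004), np.float64(0.0013), np.float64(-0.0023)] minrows 1
  -> [0.4193 0.4296 0.0711] [180.  82. 123.]
call [np.float64(0.0), np.float64(-0.0), np.float64(0.9)] [np.float64(0.0), np.float64(0.0), np.float64(0.0)] minrows 2
  -> [0.4678 0.3549 0.0586] [180.  82. 123.]
```

Emit:
jog_arm:
  motion:
    - [[-0.06,-0.02,0,0,0.001,-0.002,0],[-0.07,-0.02,0.3,0,0.001,-0.002,0],[-0.07,-0.02,0.6,0,0.001,-0.002,0],[-0.07,-0.02,0.9,0,0.001,-0.002,0],[-0.07,-0.02,0.9,0,0.001,-0.002,0]]

```text
time_s: 5.55
tool_pos: [0.4704, 0.349, 0.0704]
tool_rot: [-179.9, 82.1, 122.7]
force: [1.0, 0.4, -0.1]
grip_width: 0.0873
grasp_force: 0.0
```

```bash
python3 log.py; python3 nxt.py 3; python3 - <<'E'
from h import *
im,d,i=cam("top");np.savez("top1.npz",im=im,d=d);w=world(i,d)
hsv=cv2.cvtColor(im,cv2.COLOR_RGB2HSV)
o=(hsv[...,0]<15)&(hsv[...,1]>150)&(np.hypot(w[...,0]-.47,w[...,1]-.35)<.06)&(w[...,2]>.09)
print("orange",o.sum(),w[o].mean(0),w[o].max(0))
cv2.imwrite("pics/t1.png",cv2.resize(im[220:380,130:330,::-1],None,fx=3,fy=3))
E
```

```text
5.55 [-70.25  54.76   2.25  86.68  54.8  103.79 -57.79] [0.4704 0.349  0.0704] [-179.94   82.11  122.73] 0.08728294466181327 0.0 [ 1.   0.4 -0.1]
call [np.float64(0.126), np.float64(0.01), np.float64(-0.047)] [np.float64(-0.0018), np.float64(0.0006), np.float64(-0.0002)] minrows 1
  -> [0.4678 0.3549 0.0585] [180.  82. 123.]
orange 73 [0.47150372 0.34932648 0.12802068] [0.48193238 0.36208514 0.15380197]
```

View pics/t1.png

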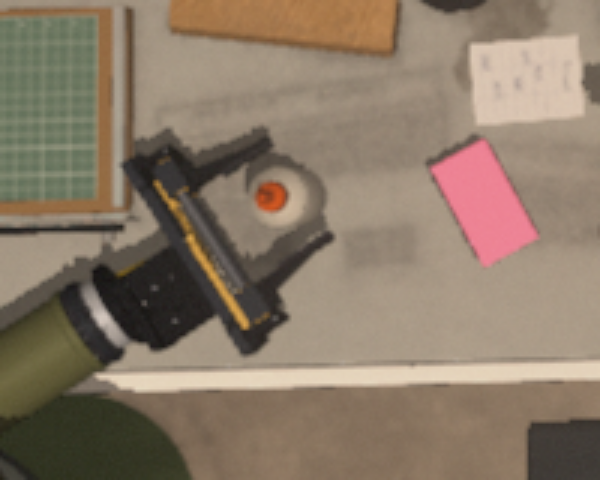

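The bottle stands between the open fingers at crop (272,197) and hasn't moved. I'll back off 5 mm and close.

Emit:
jog_arm:
  motion:
    - [[0,0,-0.05,0,0,0,0.2],[0,0,-0.05,0,0,0,0.6],[0,0,-0.05,0,0,0,0.8],[0,0,-0.05,0,0,0,0.8],[0,0,-0.05,0,0,0,0.8]]
  grip_force: 20

```text
time_s: 6.1
tool_pos: [0.465, 0.358, 0.069]
tool_rot: [-179.6, 82.0, 123.5]
force: [-0.1, -1.1, 0.1]
grip_width: 0.055
grasp_force: 0.0
```

Emit:
jog_arm:
  motion:
    - [[0,0,0,0,0,0,0.8],[0,0,0,0,0,0,0.8],[0,0,0,0,0,0,0.8]]

```text
time_s: 6.4
tool_pos: [0.4653, 0.3577, 0.0691]
tool_rot: [-179.7, 82.0, 123.4]
force: [-0.0, 1.5, -0.5]
grip_width: 0.0498
grasp_force: 20.0
```

```bash
python3 log.py
```

```text
6.4 [-70.74  55.11   1.91  85.96  54.65 104.22 -57.71] [0.4653 0.3577 0.0691] [-179.68   81.96  123.36] 0.049770944717234165 19.953733664005995 [-0.   1.5 -0.5]
```

Emit:
jog_arm:
  motion:
    - [[0,0,0,0,0,0,0.15],[0,0,0,0,0,0,0.15],[0,0,0,0,0,0,0.15],[0,0,0.04,0,0,0,0.15],[0,0,0.08,0,0,0,0.15]]

```text
time_s: 6.9
tool_pos: [0.4697, 0.3507, 0.0679]
tool_rot: [-179.6, 82.0, 123.4]
force: [-0.3, -0.2, -0.5]
grip_width: 0.073
grasp_force: 0.0
```

Emit:
jog_arm:
  motion:
    - [[0,0,0,0,0,0,0.15],[0,0,0,0,0,0,0.4],[0,0,0,0,0,0,0.8],[0,0,0,0,0,0,0.8],[0,0,0,0,0,0,0.8]]

```text
time_s: 7.4
tool_pos: [0.4696, 0.3513, 0.068]
tool_rot: [-179.8, 82.0, 123.3]
force: [0.4, -0.6, -0.1]
grip_width: 0.05
grasp_force: 19.2
```

Emit:
jog_arm:
  motion:
    - [[0,0,0,0,0,0,0.8],[0,0,0,0,0,0,0.8],[0,0,0,0,0,0,0.8]]

```text
time_s: 7.7
tool_pos: [0.4696, 0.3511, 0.068]
tool_rot: [-179.7, 82.0, 123.3]
force: [1.3, 0.9, 0.4]
grip_width: 0.0497
grasp_force: 20.0
```

```bash
python3 log.py; python3 - <<'E'
from h import *
im,d,i=cam("top");w=world(i,d)
hsv=cv2.cvtColor(im,cv2.COLOR_RGB2HSV)
o=(hsv[...,0]<15)&(hsv[...,1]>150)&(np.hypot(w[...,0]-.47,w[...,1]-.35)<.06)&(w[...,2]>.09)
print("orange",o.sum(),w[o].mean(0),w[o].max(0))
E
```

```text
7.7 [-70.36  54.87   2.08  86.68  54.91 103.59 -57.88] [0.4696 0.3511 0.068 ] [-179.72   81.96  123.32] 0.04966892075899742 19.95889581819938 [1.3 0.9 0.4]
orange 76 [0.4697793  0.34775155 0.12746457] [0.48176567 0.3640031  0.15493879]
```

```bash
cat > pl.py <<'E'
from poses import *
Tg=np.array([.4696,.3512,.068]);Rgm=R.from_euler('xyz',[-179.72,81.96,123.32],degrees=True)
off=Rgm.inv().apply(np.array([.4702,.3513,.056])-Tg)   # bottle_mid in tool
bax=Rgm.inv().apply(Z)
def pose(tl,dz,back=0):
    Rp=place(Rgm,-1,np.radians(tl)); return CR+Z*dz-Rp.apply(off), Rp
E
python3 - <<'E'
from pl import *
lo+=-2;hi-=-2
print("off",off.round(4),"bottle axis in tool",bax.round(3))
cur=env.get_obs()["qpos"]
for tl,dz in((15,.009),(18,.009),(20,.009)):
    P,Q=pose(tl,dz);M=Q.as_matrix();ap=M[:,2]
    cs=[P-ap*.056+M[:,1]*i*.095+M[:,0]*j*.0375 for i in(-1,1) for j in(-1,1)]
    cc=np.array([[(c-H)@X,(c-H)@Y,c[2]] for c in cs])*1000
    tips=[((P+ap*.014+M[:,1]*i*.05)[2]).round(3) for i in(-1,1)]
    print(tl,P.round(4),(Q.as_euler('xyz',degrees=True)).round(1),cc.round().tolist(),tips)
    for h in(0,.05,.1):
        g=ik(P+Z*h,Q,[[-2,-8,3,134,-7,34,-4]],6);print("  ",h,[x.round(0).tolist() for x in g[:2]])
P,Q=pose(18,.009)
lift=Tg+Z*.16
print("lift");plan([(lift,Rgm),(np.array([.46,.22,.30]),R.from_rotvec(.5*(Q*Rgm.inv()).as_rotvec())*Rgm),(P+Z*.1,Q)])
E
```

```text
off [0.0118 0.0006 0.0019] bottle axis in tool [-0.99  -0.001 -0.14 ]
15 [ 0.4537 -0.0163  0.0571] [164.9  -7.8  82.6] [[-187.0, -57.0, 81.0], [-190.0, 17.0, 91.0], [-4.0, -57.0, 130.0], [-7.0, 17.0, 140.0]] [np.float64(0.031), np.float64(0.057)]
   0 [[-1.0, -6.0, 4.0, 134.0, -8.0, 38.0, 0.0], [77.0, -16.0, -67.0, 135.0, -35.0, 42.0, 25.0]]
   0.05 [[-0.0, -11.0, 4.0, 132.0, -8.0, 44.0, 0.0], [-38.0, -15.0, 38.0, 132.0, 6.0, 45.0, -12.0]]
   0.1 [[2.0, -14.0, 1.0, 128.0, -8.0, 51.0, -1.0], [39.0, -16.0, -30.0, 128.0, -20.0, 53.0, 11.0]]
18 [ 0.4537 -0.0163  0.057 ] [159.8  -7.5  83.3] [[-189.0, -57.0, 72.0], [-193.0, 17.0, 82.0], [-11.0, -57.0, 137.0], [-14.0, 17.0, 147.0]] [np.float64(0.027), np.float64(0.061)]
   0 [[-2.0, -10.0, 6.0, 139.0, -10.0, 31.0, 2.0], [48.0, -13.0, -41.0, 139.0, -28.0, 33.0, 19.0]]
   0.05 [[10.0, -15.0, -6.0, 136.0, -12.0, 39.0, 4.0], [-19.0, -16.0, 20.0, 136.0, 1.0, 39.0, -7.0]]
   0.1 []
20 [ 0.4537 -0.0163  0.057 ] [159.8  -7.5  83.3] [[-189.0, -57.0, 72.0], [-193.0, 17.0, 82.0], [-11.0, -57.0, 137.0], [-14.0, 17.0, 147.0]] [np.float64(0.027), np.floa
[... 607 characters left out ...]
loat64(0.0152), np.float64(0.1074), np.float64(0.068)] minrows 3
call [np.float64(-0.633), np.float64(-0.265), np.float64(0.303)] [np.float64(0.0151), np.float64(0.1074), np.float64(0.0681)] minrows 3
  -> [0.46 0.22 0.3 ] [156.4  37.5  91.7]
call [np.float64(-0.334), np.float64(-0.383), np.float64(0.768)] [np.float64(0.0101), np.float64(0.0716), np.float64(0.0454)] minrows 2
call [np.float64(-0.546), np.float64(-0.297), np.float64(0.68)] [np.float64(0.0101), np.float64(0.0716), np.float64(0.0453)] minrows 2
call [np.float64(-0.719), np.float64(-0.187), np.float64(0.544)] [np.float64(0.0101), np.float64(0.0717), np.float64(0.0454)] minrows 2
  -> [ 0.4537 -0.0163  0.157 ] [159.8  -7.6  83.3]
```

Emit:
jog_arm:
  motion:
    - [[-0.3,0,-0.04,0,0,0,0.8],[-0.6,0,-0.08,0,0,0,0.8],[-0.8,0,-0.11,0,0,0,0.8]]

```text
time_s: 8.05
tool_pos: [0.4698, 0.3509, 0.1499]
tool_rot: [-179.9, 81.9, 123.1]
force: [0.7, -0.5, -1.2]
grip_width: 0.0499
grasp_force: 20.0
```

Emit:
jog_arm:
  motion:
    - [[-0.3,0,-0.04,0,0,0,0.8],[-0.6,0,-0.08,0,0,0,0.8],[-0.8,0,-0.11,0,0,0,0.8],[-0.8,0,-0.11,0,0,0,0.8]]

```text
time_s: 8.45
tool_pos: [0.4704, 0.3512, 0.2318]
tool_rot: [178.6, 81.8, 121.6]
force: [0.8, 1.3, -1.8]
grip_width: 0.05
grasp_force: 20.0
```

```bash
sed -i 's/range(0,360,5)/np.arange(0,360,1)/' ik.py; python3 log.py; cat > tr.py <<'E'
from pl import *
import sys
P,Q=pose(15,.009)
w=[(np.array([.46,.22,.30]),R.from_rotvec(.5*(Q*Rgm.inv()).as_rotvec())*Rgm),(P+Z*.1,Q)]
plan(w[int(sys.argv[1]):])
E
python3 tr.py 0
```

```text
8.45 [-71.07  40.52   3.14  88.63  58.15 109.85 -47.01] [0.4704 0.3512 0.2318] [178.57  81.81 121.61] 0.05002987579638983 19.95095710248279 [ 0.8  1.3 -1.8]
call [np.float64(-0.413), np.float64(-0.4), np.float64(0.468)] [np.float64(0.0214), np.float64(0.11), np.float64(0.0636)] minrows 3
call [np.float64(-0.617), np.float64(-0.269), np.float64(0.309)] [np.float64(0.0213), np.float64(0.11), np.float64(0.0637)] minrows 3
  -> [0.46 0.22 0.3 ] [159.5  37.3  92.5]
call [np.float64(-0.337), np.float64(-0.351), np.float64(0.782)] [np.float64(0.0141), np.float64(0.0736), np.float64(0.0428)] minrows 2
call [np.float64(-0.55), np.float64(-0.258), np.float64(0.692)] [np.float64(0.0141), np.float64(0.0737), np.float64(0.0428)] minrows 2
call [np.float64(-0.722), np.float64(-0.145), np.float64(0.552)] [np.float64(0.0141), np.float64(0.0736), np.float64(0.0429)] minrows 2
  -> [ 0.4537 -0.0163  0.1571] [164.9  -7.8  82.6]
```

Emit:
jog_arm:
  motion:
    - [[-0.1,-0.1,0.12,0.005,0.027,0.016,0.8],[-0.2,-0.2,0.23,0.01,0.055,0.032,0.8],[-0.3,-0.3,0.35,0.016,0.082,0.048,0.8],[-0.41,-0.4,0.47,0.021,0.11,0.064,0.8]]

```text
time_s: 8.85
tool_pos: [0.4644, 0.2847, 0.2614]
tool_rot: [160.6, 59.9, 98.9]
force: [0.6, -0.1, -1.2]
grip_width: 0.0495
grasp_force: 20.0
```

Emit:
jog_arm:
  motion:
    - [[-0.15,-0.07,0.08,0.005,0.027,0.016,0.8],[-0.3,-0.14,0.16,0.01,0.055,0.032,0.8],[-0.45,-0.2,0.23,0.016,0.082,0.048,0.8],[-0.62,-0.27,0.31,0.021,0.11,0.064,0.8],[-0.62,-0.27,0.31,0.021,0.11,0.064,0.8]]

```text
time_s: 9.35
tool_pos: [0.4611, 0.2153, 0.3005]
tool_rot: [159.3, 37.2, 92.0]
force: [0.6, -0.2, -1.0]
grip_width: 0.0498
grasp_force: 20.0
```

```bash
python3 log.py; python3 fit.py|tail -1; python3 tr.py 1
```

```text
9.35 [-58.21   4.25   4.16 102.93  38.5   89.85 -51.07] [0.4611 0.2153 0.3005] [159.29  37.19  91.99] 0.049801990226257385 19.965889949307893 [ 0.6 -0.2 -1. ]
  3.540e-01 -1.440e-02 -1.440e-02  2.600e-03] [array([-0.6, -1.6,  0.7]), array([ 0.1,  2. , -0.3]), array([-2. , -2.6,  1.5]), array([-1.8, -2.4,  0.2]), array([-1. , -1.3, -0.7]), array([1.4, 2.3, 0.3]), array([ 3.7,  5. , -1. ]), array([ 1.9,  1.8, -2.7]), array([-0.8, -0.8,  0.6]), array([-0.6, -0.2,  0.7]), array([-0.4,  0.2,  0.9]), array([-0. ,  0.7,  0.1]), array([-0. ,  0.7,  0.2]), array([-0. ,  0.7,  0.1]), array([-0.5, -0.3,  0. ]), array([-0.9, -1.1, -0.6])]
call [np.float64(-0.325), np.float64(-0.348), np.float64(0.774)] [np.float64(0.0143), np.float64(0.0738), np.float64(0.042)] minrows 2
call [np.float64(-0.535), np.float64(-0.257), np.float64(0.687)] [np.float64(0.0143), np.float64(0.0738), np.float64(0.042)] minrows 2
call [np.float64(-0.707), np.float64(-0.147), np.float64(0.552)] [np.float64(0.0142), np.float64(0.0737), np.float64(0.042)] minrows 2
  -> [ 0.4537 -0.0163  0.157 ] [164.8  -7.8  82.6]
```

Emit:
jog_arm:
  motion:
    - [[-0.1,-0.12,0.26,0.005,0.025,0.014,0.8],[-0.2,-0.24,0.52,0.01,0.05,0.028,0.8],[-0.32,-0.35,0.77,0.014,0.074,0.042,0.8]]

```text
time_s: 9.65
tool_pos: [0.4565, 0.1422, 0.2478]
tool_rot: [160.8, 22.3, 89.8]
force: [0.6, -1.2, -2.2]
grip_width: 0.0498
grasp_force: 20.0
```

Emit:
jog_arm:
  motion:
    - [[-0.18,-0.09,0.23,0.005,0.025,0.014,0.8],[-0.36,-0.18,0.46,0.01,0.05,0.028,0.8],[-0.53,-0.26,0.69,0.014,0.074,0.042,0.8],[-0.53,-0.26,0.69,0.014,0.074,0.042,0.8]]

```text
time_s: 10.05
tool_pos: [0.453, 0.0595, 0.1987]
tool_rot: [162.7, 7.4, 86.1]
force: [-0.4, -0.7, -1.3]
grip_width: 0.0496
grasp_force: 20.0
```

```bash
python3 log.py; python3 tr.py 1
```

```text
10.05 [-44.68 -16.79  19.65 124.34  23.1   61.48 -37.33] [0.453  0.0595 0.1987] [162.74   7.41  86.14] 0.04957851365317852 19.970614415578893 [-0.4 -0.7 -1.3]
call [np.float64(-0.696), np.float64(-0.096), np.float64(0.505)] [np.float64(0.0117), np.float64(0.0754), np.float64(0.0424)] minrows 2
  -> [ 0.4537 -0.0163  0.1571] [164.9  -7.8  82.6]
```

Emit:
jog_arm:
  motion:
    - [[-0.23,-0.03,0.17,0.004,0.025,0.014,0.8],[-0.46,-0.06,0.34,0.008,0.05,0.028,0.8],[-0.7,-0.1,0.5,0.012,0.075,0.042,0.8],[-0.7,-0.1,0.5,0.012,0.075,0.042,0.8],[-0.7,-0.1,0.5,0.012,0.075,0.042,0.8]]

```text
time_s: 10.55
tool_pos: [0.4554, -0.0116, 0.1591]
tool_rot: [164.8, -7.7, 83.0]
force: [0.2, 0.7, -1.6]
grip_width: 0.05
grasp_force: 20.0
```

```bash
python3 log.py; python3 tr.py 1; python3 - <<'E'
from h import *
for n in("top","scene"):
    im,d,i=cam(n);np.savez(n+"2.npz",im=im,d=d)
    if n=="scene": cv2.imwrite("pics/s2.png",cv2.resize(im[150:310,250:450,::-1],None,fx=3,fy=3))
E
```

```text
10.55 [-2.0730e+01 -1.5920e+01  2.0790e+01  1.2798e+02  2.0000e-02  5.0880e+01
 -7.8900e+00] [ 0.4554 -0.0116  0.1591] [164.81  -7.69  83.04] 0.050012744585980304 19.97454664990073 [ 0.2  0.7 -1.6]
call [np.float64(-0.051), np.float64(-0.014), np.float64(0.011)] [np.float64(-0.0), np.float64(-0.0003), np.float64(0.0023)] minrows 1
  -> [ 0.4537 -0.0163  0.1571] [164.9  -7.7  82.6]
```

View pics/s2.png

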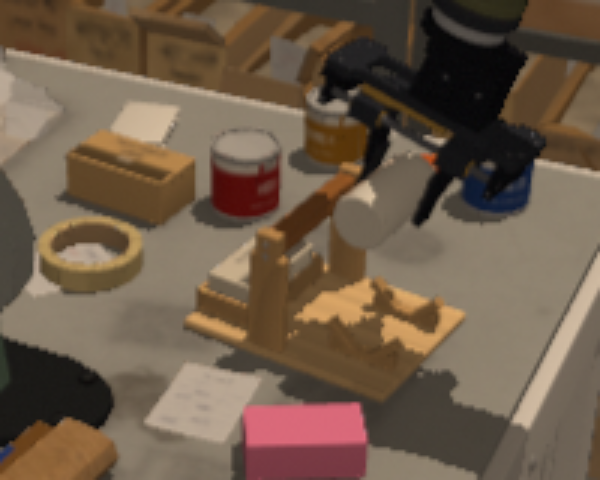

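The bottle is held horizontally over the cradle at crop (385,200), nozzle away from the camera, and the carrier is undisturbed. I'll check the held bottle's position from depth.

```bash
cat > bot.py <<'E'
from pl import *
import sys
def bottle(n,cen,axis,tag):
    z=np.load(f"{n}{tag}.npz");w=world(env.camera_info(n),z["d"]);hsv=cv2.cvtColor(z["im"],cv2.COLOR_RGB2HSV)
    m=(z["d"]>0)&(hsv[...,1]<70)&(hsv[...,2]>70)
    v=w-cen;t=v@axis;r=np.linalg.norm(v-t[...,None]*axis,axis=-1)
    q=w[m&(abs(t)<.065)&(r<.034)]
    e1=np.cross(axis,Z);e1/=np.linalg.norm(e1);e2=np.cross(e1,axis)
    def f(p):
        ax=axis+p[2]*e1+p[3]*e2;ax/=np.linalg.norm(ax);d=q-cen-p[0]*e1-p[1]*e2
        return (np.linalg.norm(d-(d@ax)[:,None]*ax,axis=1)-.026)*1000
    s=least_squares(f,np.zeros(4),loss='soft_l1',f_scale=1.5)
    ts=(q-cen)@axis
    print(n,len(q),"e1",e1.round(2),"off mm",(s.x[:2]*1000).round(1),"slopes",s.x[2:].round(3),"t range",np.percentile(ts,[1,99]).round(4),"med resid",np.median(abs(f(s.x))).round(2))
if __name__=="__main__":
    o=env.get_obs();Rt=R.from_euler('xyz',o["tool_rot"],degrees=True)
    cen=o["tool_pos"]+Rt.apply(off);ax=Rt.apply(bax);print(cen.round(4),ax.round(3),"Y",Y.round(3))
    for n in("top","scene"):bottle(n,cen,ax,sys.argv[1])
E
python3 bot.py 2; python3 - <<'E'
from pl import *
for tl,dz in((15,.05),(18,.01),(20,.01)):
    print(tl,dz);plan([pose(tl,dz)])
E
```

```text
[0.4586 0.0025 0.1602] [-0.153 -0.988  0.001] Y [0.165 0.986 0.   ]
top 492 e1 [-0.99  0.15  0.  ] off mm [ 1.1 -0.2] slopes [ 0.048 -0.007] t range [-0.0507  0.0511] med resid 1.29
scene 586 e1 [-0.99  0.15  0.  ] off mm [1.4 1.1] slopes [ 0.042 -0.01 ] t range [-0.0584  0.0382] med resid 1.93
15 0.05
call [np.float64(-0.156), np.float64(-0.176), np.float64(0.581)] [np.float64(0.0006), np.float64(-0.0007), np.float64(0.0041)] minrows 2
  -> [ 0.4538 -0.0164  0.0981] [164.9  -7.8  82.6]
18 0.01
call [np.float64(-0.21), np.float64(-0.281), np.float64(0.964)] [np.float64(-0.0159), np.float64(-0.0009), np.float64(0.0018)] minrows 3
  -> [ 0.4538 -0.0164  0.058 ] [161.8  -7.6  83. ]
20 0.01
call [np.float64(-0.21), np.float64(-0.281), np.float64(0.964)] [np.float64(-0.0269), np.float64(-0.0009), np.float64(0.0002)] minrows 3
  -> [ 0.4538 -0.0164  0.058 ] [159.8  -7.5  83.3]
```

Emit:
jog_arm:
  motion:
    - [[-0.05,-0.05,0.2,0,0,0.002,0.8],[-0.1,-0.1,0.35,0,0,0.003,0.8],[-0.15,-0.16,0.5,0,0,0.004,0.8],[-0.15,-0.17,0.57,0,0,0.004,0.8],[-0.15,-0.17,0.57,0,0,0.004,0.8]]

```text
time_s: 11.15
tool_pos: [0.4541, -0.0156, 0.0993]
tool_rot: [164.7, -7.9, 82.7]
force: [-0.7, 1.1, -1.1]
grip_width: 0.0497
grasp_force: 20.0
```

```bash
python3 log.py; python3 - <<'E'
from pl import *
for tl,dz in((18,.01),):
    P,Q=pose(tl,dz);plan([(P+X*.001,Q)])
E
```

```text
11.15 [-21.34 -11.49  23.4  132.27  -2.59  42.37  -4.39] [ 0.4541 -0.0156  0.0993] [164.75  -7.91  82.72] 0.04967230766084787 19.97668434669322 [-0.7  1.1 -1.1]
call [np.float64(-0.065), np.float64(-0.1), np.float64(0.395)] [np.float64(-0.016), np.float64(-0.001), np.float64(-0.002)] minrows 1
  -> [ 0.4547 -0.0165  0.0581] [161.8  -7.6  83. ]
```

Emit:
jog_arm:
  motion:
    - [[-0.02,-0.03,0.1,-0.01,0,0,0.8],[-0.04,-0.05,0.2,-0.016,0,-0.001,0.8],[-0.05,-0.08,0.3,-0.016,0,-0.002,0.8],[-0.065,-0.1,0.395,-0.016,-0.001,-0.002,0.8],[-0.065,-0.1,0.395,-0.016,-0.001,-0.002,0.8]]

```text
time_s: 11.65
tool_pos: [0.4548, -0.0178, 0.0579]
tool_rot: [161.8, -7.7, 82.9]
force: [0.7, 0.9, -1.1]
grip_width: 0.0499
grasp_force: 20.0
```

```bash
python3 log.py; python3 - <<'E'
from h import *
for n in("top","scene"):
    im,d,i=cam(n);np.savez(n+"3.npz",im=im,d=d)
    if n=="scene": cv2.imwrite("pics/s3.png",cv2.resize(im[170:300,290:430,::-1],None,fx=4,fy=4))
E
python3 bot.py 3
```

```text
11.65 [-21.78  -8.97  24.44 136.7   -4.17  32.8   -2.23] [ 0.4548 -0.0178  0.0579] [161.83  -7.65  82.86] 0.049940194568125304 19.976023408744368 [ 0.7  0.9 -1.1]
[ 0.4583 -0.0063  0.0591] [-0.169 -0.986 -0.001] Y [0.165 0.986 0.   ]
top 411 e1 [-0.99  0.17  0.  ] off mm [ 1.1 -0.3] slopes [ 0.019 -0.009] t range [-0.0533  0.0495] med resid 1.46
scene 541 e1 [-0.99  0.17  0.  ] off mm [1.3 1.2] slopes [ 0.03  -0.016] t range [-0.0611  0.0372] med resid 2.23
```

View pics/s3.png

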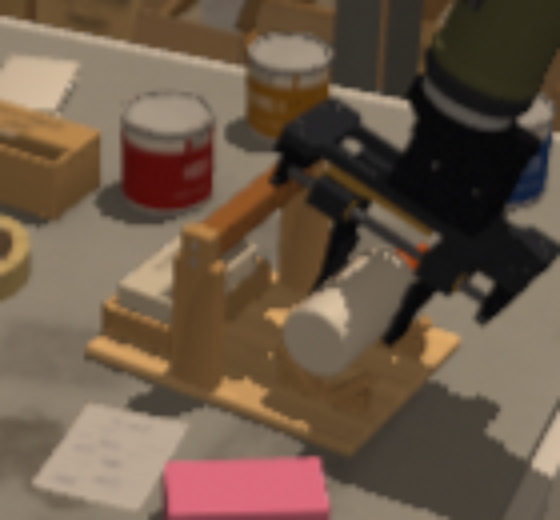

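The bottle sits just above both Vs (crop (340,310)). I'll go down 5 mm more and then open gently.

Emit:
jog_arm:
  motion:
    - [[-0.003,-0.007,0.025,0,0,0,0.8],[-0.007,-0.014,0.047,0,0,0,0.8],[-0.007,-0.014,0.047,0,0,0,0.8]]

```text
time_s: 12.05
tool_pos: [0.4554, -0.0183, 0.0539]
tool_rot: [161.7, -7.7, 82.8]
force: [-0.4, 0.5, -1.7]
grip_width: 0.0501
grasp_force: 20.0
```

Emit:
jog_arm:
  motion:
    - [[0,0,0,0,0,0,0.4],[0,0,0,0,0,0,0.37],[0,0,0,0,0,0,0.34],[0,0,0,0,0,0,0.3],[0,0,0,0,0,0,0.25]]

```text
time_s: 12.55
tool_pos: [0.4559, -0.0183, 0.0544]
tool_rot: [161.6, -7.7, 82.8]
force: [0.3, 0.2, 0.4]
grip_width: 0.0622
grasp_force: 0.0
```

Emit:
jog_arm:
  motion:
    - [[0,0,0,0,0,0,0.25],[0,0,0,0,0,0,0.25],[0,0,0,0,0,0,0.25],[0,0,0,0,0,0,0.25],[0,0,0,0,0,0,0.25]]

```text
time_s: 13.05
tool_pos: [0.4555, -0.0183, 0.054]
tool_rot: [161.7, -7.7, 82.8]
force: [-0.4, 0.4, -0.6]
grip_width: 0.065
grasp_force: 0.0
```

```bash
python3 log.py; python3 - <<'E'
from h import *
for n in("top","scene"):
    im,d,i=cam(n);np.savez(n+"4.npz",im=im,d=d)
from bot import bottle
from pl import *
for n in("top","scene"):bottle(n,CR,-Y,"4")
E
```

```text
13.05 [-21.88  -8.48  24.72 136.92  -4.72  32.01  -1.63] [ 0.4555 -0.0183  0.054 ] [161.7   -7.7   82.84] 0.06503220686651005 0.0 [-0.4  0.4 -0.6]
top 467 e1 [-0.99  0.17  0.  ] off mm [ 0.7 -1.1] slopes [ 0.039 -0.02 ] t range [-0.051   0.0545] med resid 1.49
scene 548 e1 [-0.99  0.17  0.  ] off mm [ 0.4 -0.4] slopes [-0.001 -0.026] t range [-0.0577  0.0399] med resid 2.03
```

```bash
cat > hd.py <<'E'
from pl import *
import sys
o=env.get_obs();T=o["tool_pos"];Rt=R.from_euler('xyz',o["tool_rot"],degrees=True);ap=Rt.as_matrix()[:,2]
Rd=rot(-Z,X)
if __name__=="__main__":
    Q10=place(Rgm,-1,np.radians(8))
    w=[(T-ap*.025,Rt),(T-ap*.025+Z*.06+X*.0,Q10),(T-ap*.025+Z*.14+X*.03,Rd),(H+Z*.09,Rd)]
    plan(w)
    lo+=-2;hi-=-2
    for P,Q in w:print([x.round(0).tolist() for x in ik(np.array(P),Q,[o["qpos"]],3)][:2])
E
python3 hd.py
```

```text
call [np.float64(0.0), np.float64(0.0), np.float64(-0.25)] [np.float64(-0.0), np.float64(0.0), np.float64(0.0)] minrows 1
  -> [ 0.4473 -0.0204  0.0775] [161.7  -7.7  82.8]
call [np.float64(0.08), np.float64(0.187), np.float64(-0.565)] [np.float64(0.0559), np.float64(-0.0001), np.float64(0.0067)] minrows 2
  -> [ 0.4473 -0.0205  0.1376] [171.9  -8.   81.7]
call [np.float64(0.105), np.float64(0.408), np.float64(-0.743)] [np.float64(0.0443), np.float64(-0.0446), np.float64(0.0033)] minrows 2
  -> [ 0.4768 -0.0254  0.2176] [180.    0.   80.5]
call [np.float64(0.172), np.float64(0.583), np.float64(0.126)] [np.float64(0.0), np.float64(0.0), np.float64(-0.0)] minrows 2
  -> [ 0.5372 -0.0181  0.205 ] [180.    0.   80.5]
[[-16.0, -12.0, 19.0, 136.0, -4.0, 36.0, -3.0], [58.0, -16.0, -49.0, 136.0, -32.0, 40.0, 22.0]]
[[-33.0, -11.0, 34.0, 125.0, -1.0, 55.0, -7.0], [-46.0, -14.0, 46.0, 125.0, 4.0, 56.0, -11.0]]
[[-7.0, -2.0, 7.0, 108.0, 0.0, 74.0, -10.0], [-64.0, -5.0, 61.0, 108.0, 4.0, 74.0, -14.0]]
[[-27.0, 7.0, 28.0, 102.0, -3.0, 72.0, -7.0], [26.0, 6.0, -28.0, 102.0, 3.0, 73.0, -13.0]]
```

Emit:
jog_arm:
  motion:
    - [[0,0,0,0,0,0,0.1],[0,0,0,0,0,0,0.1],[0,0,0,0,0,0,0.1]]

```text
time_s: 13.45
tool_pos: [0.4554, -0.0182, 0.054]
tool_rot: [161.7, -7.7, 82.8]
force: [0.4, 0.4, -0.1]
grip_width: 0.0764
grasp_force: 0.0
```

Emit:
jog_arm:
  motion:
    - [[0,0,-0.08,0,0,0,0.1],[0,0,-0.16,0,0,0,0.1],[0,0,-0.25,0,0,0,0.1]]

```text
time_s: 13.75
tool_pos: [0.4471, -0.0205, 0.0784]
tool_rot: [161.7, -7.7, 82.8]
force: [0.1, -0.6, 0.3]
grip_width: 0.0784
grasp_force: 0.0
```

Emit:
jog_arm:
  motion:
    - [[0.02,0.05,-0.15,0.005,0,0,0.1],[0.04,0.1,-0.3,0.015,0,0.002,0.1],[0.06,0.15,-0.45,0.035,0,0.004,0.1],[0.08,0.19,-0.565,0.056,0,0.007,0.1]]

```text
time_s: 14.15
tool_pos: [0.4476, -0.0206, 0.14]
tool_rot: [171.9, -8.1, 81.6]
force: [1.2, 0.3, 0.3]
grip_width: 0.0784
grasp_force: 0.0
```

Emit:
jog_arm:
  motion:
    - [[0.03,0.1,-0.2,0.01,-0.01,0.001,0],[0.05,0.2,-0.4,0.02,-0.02,0.002,0],[0.08,0.3,-0.6,0.03,-0.03,0.003,0],[0.105,0.41,-0.74,0.044,-0.045,0.003,0],[0.105,0.41,-0.74,0.044,-0.045,0.003,0]]

```text
time_s: 14.65
tool_pos: [0.4803, -0.0244, 0.2203]
tool_rot: [179.7, 0.0, 80.6]
force: [0.4, 0.3, -0.4]
grip_width: 0.0874
grasp_force: 0.0
```

```bash
python3 log.py; python3 - <<'E'
from h import *
for n in("top","scene"):
    im,d,i=cam(n);np.savez(n+"5.npz",im=im,d=d)
    if n=="scene": cv2.imwrite("pics/s5.png",cv2.resize(im[170:300,290:430,::-1],None,fx=4,fy=4))
from bot import bottle
from pl import *
for n in("top","scene"):bottle(n,CR,-Y,"5")
for n in("top","scene"):
    z=np.load(n+"5.npz");w=world(env.camera_info(n),z["d"]);hsv=cv2.cvtColor(z["im"],cv2.COLOR_RGB2HSV)
    v=w-H;k=(z["d"]>0)&(abs(v@X)<.025)&(abs(v@Y)<.09)&(w[...,2]>.121)&(w[...,2]<.134)&(hsv[...,1]>110)&(hsv[...,0]<22)
    q=w[k];D,c=line(q[:,:2]);print(n,k.sum(),"bar X off",np.median((q-H)@X).round(4),"Y range",np.percentile((q-H)@Y,[1,99]).round(4),"yaw",np.degrees(np.arctan2(-D[0],D[1])).round(1),"z",np.median(q[:,2]).round(4))
E
python3 hd.py
```

```text
14.65 [-22.1   -2.74  21.25 108.58   1.13  73.66 -10.58] [ 0.4803 -0.0244  0.2203] [1.7967e+02 3.0000e-02 8.0600e+01] 0.08738265422268315 0.0 [ 0.4  0.3 -0.4]
top 383 e1 [-0.99  0.17  0.  ] off mm [-0.6 -0.9] slopes [-0.015 -0.015] t range [-0.0509  0.0007] med resid 1.5
scene 551 e1 [-0.99  0.17  0.  ] off mm [-0.  -0.4] slopes [ 0.012 -0.027] t range [-0.0584  0.0403] med resid 2.01
top 235 bar X off -0.0 Y range [0.0058 0.0756] yaw -9.9 z 0.1266
scene 249 bar X off -0.0049 Y range [-0.0742  0.0801] yaw -9.3 z 0.1265
call [np.float64(-0.0), np.float64(-0.0), np.float64(-0.25)] [np.float64(0.0), np.float64(0.0), np.float64(0.0)] minrows 1
  -> [ 0.4771 -0.0256  0.2423] [179.9   0.   80.5]
call [np.float64(-0.0), np.float64(0.001), np.float64(-0.6)] [np.float64(-0.044), np.float64(0.0447), np.float64(-0.0032)] minrows 2
  -> [ 0.4771 -0.0256  0.3023] [171.9  -8.   81.6]
call [np.float64(0.104), np.float64(0.408), np.float64(-0.743)] [np.float64(0.0443), np.float64(-0.0445), np.float64(0.0032)] minrows 2
  -> [ 0.5066 -0.0306  0.3823] [180.   -0.   80.5]
call [np.float64(0.087), np.float64(0.14), np.float64(0.887)] [np.float64(0.0), np.float64(-0.0), np.float64(0.0)] minrows 2
call [np.float64(0.086), np.float64(0.141), np.float64(0.886)] [np.float64(0.0), np.float64(-0.0), np.float64(0.0)] minrows 2
  -> [ 0.5372 -0.0181  0.205 ] [180.   -0.   80.5]
[[-22.0, -3.0, 21.0, 106.0, 1.0, 76.0, -11.0]]
[[10.0, -10.0, -4.0, 107.0, -9.0, 75.0, -1.0]]
[[-20.0, -0.0, 20.0, 88.0, 0.0, 92.0, -9.0], [-10.0, -0.0, 10.0, 88.0, 0.0, 92.0, -9.0]]
[[-21.0, 6.0, 22.0, 102.0, -3.0, 72.0, -8.0], [26.0, 6.0, -28.0, 102.0, 3.0, 73.0, -13.0]]
```

View pics/s5.png

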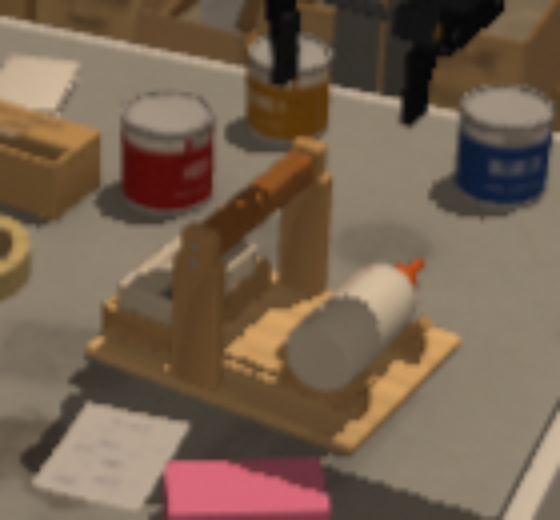

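The bottle lies in both Vs (crop (350,320), nozzle at (410,270)), the handle is free, and the bar lies where I measured it. Next I'll move over the bar.

Emit:
jog_arm:
  motion:
    - [[0.04,0.2,0.05,0,0,0,0],[0.08,0.38,0.1,0,0,0,0],[0.16,0.55,0.15,0,0,-0.001,0],[0.16,0.55,0.15,0,0,-0.001,0]]

```text
time_s: 15.15
tool_pos: [0.5336, -0.0188, 0.2007]
tool_rot: [-179.9, 0.1, 80.7]
force: [-0.4, -0.3, -0.8]
grip_width: 0.0868
grasp_force: 0.0
```

```bash
python3 log.py; python3 - <<'E'
from hd import *
plan([(H-X*.001+[0,0,-.005],Rd)])
E
```

```text
15.15 [-21.71   5.43  22.24 103.18  -2.11  71.89  -8.25] [ 0.5336 -0.0188  0.2007] [-1.7992e+02  6.0000e-02  8.0650e+01] 0.086781534410911 0.0 [-0.4 -0.3 -0.8]
call [np.float64(0.013), np.float64(0.025), np.float64(0.907)] [np.float64(-0.0004), np.float64(0.0003), np.float64(0.0008)] minrows 2
  -> [ 0.5362 -0.018   0.11  ] [-180.     0.    80.5]
```

Emit:
jog_arm:
  motion:
    - [[0.01,0.02,0.25,0,0,0,0.1],[0.01,0.025,0.5,0,0,0.001,0.2],[0.01,0.025,0.75,0,0,0.001,0.3],[0.01,0.025,0.9,0,0,0.001,0.4],[0.01,0.025,0.9,0,0,0.001,0.5]]
  grip_force: 10

```text
time_s: 15.65
tool_pos: [0.5333, -0.0191, 0.11]
tool_rot: [-179.7, 0.1, 80.4]
force: [-0.0, -0.1, 0.7]
grip_width: 0.0553
grasp_force: 0.0
```

Emit:
jog_arm:
  motion:
    - [[0,0,0,0,0,0,0.6],[0,0,0,0,0,0,0.7],[0,0,0,0,0,0,0.75],[0,0,0,0,0,0,0.8],[0,0,0,0,0,0,0.9]]

```text
time_s: 16.15
tool_pos: [0.537, -0.0183, 0.113]
tool_rot: [180.0, 0.0, 80.5]
force: [-1.3, 0.9, 4.8]
grip_width: 0.0202
grasp_force: 10.0
```

Emit:
jog_arm:
  motion:
    - [[0,0,0,0,0,0,1],[0,0,0,0,0,0,1],[0,0,0,0,0,0,1],[0,0,0,0,0,0,1],[0,0,0,0,0,0,1]]

```text
time_s: 16.65
tool_pos: [0.537, -0.0183, 0.113]
tool_rot: [180.0, 0.0, 80.5]
force: [-2.5, 0.1, 5.4]
grip_width: 0.0197
grasp_force: 10.0
```

```bash
python3 log.py
```

```text
16.65 [-20.97  10.53  22.12 108.5   -4.44  61.77  -6.59] [ 0.537  -0.0183  0.113 ] [1.7996e+02 3.0000e-02 8.0490e+01] 0.019710508366864134 9.999827180290595 [-2.5  0.1  5.4]
```

Emit:
jog_arm:
  motion:
    - [[0,0,0,0,0,0,1],[0,0,0,0,0,0,1],[0,0,-0.03,0,0,0,1],[0,0,-0.08,0,0,0,1],[0,0,-0.14,0,0,0,1]]
  grip_force: 55

```text
time_s: 17.15
tool_pos: [0.5357, -0.0184, 0.1252]
tool_rot: [-179.9, 0.1, 80.5]
force: [-0.7, 0.3, -7.3]
grip_width: 0.0194
grasp_force: 55.0
```

Emit:
jog_arm:
  motion:
    - [[0,0,-0.03,0,0,0,1],[0,0,-0.05,0,0,0,1],[0,0,-0.05,0,0,0,1],[0,0,-0.05,0,0,0,1]]

```text
time_s: 17.55
tool_pos: [0.5368, -0.0183, 0.1313]
tool_rot: [180.0, 0.0, 80.5]
force: [-0.0, -0.7, -7.3]
grip_width: 0.0193
grasp_force: 55.0
```

```bash
python3 log.py; cat > chk.py <<'E'
from h import *
from pl import *
import sys
tag=sys.argv[1]
for n in("top","scene"):
    im,d,i=cam(n);np.savez(n+tag+".npz",im=im,d=d)
    if n=="scene": cv2.imwrite(f"pics/s{tag}.png",cv2.resize(im[130:300,280:440,::-1],None,fx=3.5,fy=3.5))
    # plane of base board near edges (wood colour), height>0.. below .15
    w=world(i,d);hsv=cv2.cvtColor(im,cv2.COLOR_RGB2HSV)
    v=w-H;bx=v@X;by=v@Y;h=env.get_obs()["tool_pos"][2]-.113
    k=(d>0)&(bx>-.126)&(bx<.088)&(abs(by)<.08)&(abs(w[...,2]-.01-h)<.02)&(hsv[...,1]>60)&(hsv[...,0]<28)
    q=w[k];A=np.c_[bx[k],by[k],np.ones(len(q))]
    f=least_squares(lambda p:(A@p-q[:,2])*1000,[0,0,h+.01],loss='soft_l1',f_scale=2)
    print(n,k.sum(),"slope x,y rad",f.x[:2].round(3),"board top z",f.x[2].round(4))
E
python3 chk.py 6
```

```text
17.55 [-21.18   9.36  22.2  107.48  -3.86  63.88  -7.05] [ 0.5368 -0.0183  0.1313] [1.7998e+02 5.0000e-02 8.0490e+01] 0.01932609878892026 54.99876083806157 [-0.  -0.7 -7.3]
top 1028 slope x,y rad [ 0.007 -0.01 ] board top z 0.0289
scene 1525 slope x,y rad [ 0.012 -0.012] board top z 0.0307
```

Emit:
jog_arm:
  motion:
    - [[0,0,-0.04,0,0,0,1],[0,0,-0.1,0,0,0,1],[0,0,-0.18,0,0,0,1],[0,0,-0.26,0,0,0,1],[0,0,-0.34,0,0,0,1]]

```text
time_s: 18.15
tool_pos: [0.5372, -0.0183, 0.1665]
tool_rot: [179.9, 0.0, 80.5]
force: [0.1, 0.1, -8.2]
grip_width: 0.0199
grasp_force: 55.0
```

Emit:
jog_arm:
  motion:
    - [[0,0,-0.1,0,0,0,1],[0,0,-0.2,0,0,0,1],[0,0,-0.3,0,0,0,1],[0,0,-0.38,0,0,0,1],[0,0,-0.44,0,0,0,1]]

```text
time_s: 18.65
tool_pos: [0.5372, -0.0183, 0.2105]
tool_rot: [179.9, 0.0, 80.5]
force: [0.5, 0.0, -7.6]
grip_width: 0.0197
grasp_force: 55.0
```

Emit:
jog_arm:
  motion:
    - [[0,0,-0.02,0,0,0,1],[0,0,-0.02,0,0,0,1],[0,0,-0.02,0,0,0,1],[0,0,-0.02,0,0,0,1],[0,0,-0.02,0,0,0,1]]

```text
time_s: 19.15
tool_pos: [0.5367, -0.0183, 0.211]
tool_rot: [-180.0, 0.1, 80.5]
force: [-0.2, -0.6, -8.6]
grip_width: 0.0198
grasp_force: 55.0
```

Emit:
jog_arm:
  motion:
    - [[0,0,0,0,0,0,1],[0,0,0,0,0,0,1],[0,0,0,0,0,0,1],[0,0,0,0,0,0,1],[0,0,0,0,0,0,1]]

```text
time_s: 19.65
tool_pos: [0.5369, -0.0183, 0.2114]
tool_rot: [180.0, 0.0, 80.5]
force: [0.6, -0.5, -8.3]
grip_width: 0.0193
grasp_force: 55.0
```

```bash
python3 log.py; python3 chk.py 7; python3 - <<'E'
from bot import *
for n in("top","scene"):bottle(n,CR+Z*.099,-Y,"7")
E
```

```text
19.65 [-21.83   5.32  22.31 102.03  -2.05  73.03  -8.52] [ 0.5369 -0.0183  0.2114] [1.7996e+02 5.0000e-02 8.0490e+01] 0.01932809035047848 54.99891612678766 [ 0.6 -0.5 -8.3]
top 1191 slope x,y rad [ 0.006 -0.006] board top z 0.109
scene 1528 slope x,y rad [ 0.013 -0.013] board top z 0.111
top 277 e1 [-0.99  0.17  0.  ] off mm [-0.9 -1.4] slopes [-0.016 -0.006] t range [-0.0512  0.0102] med resid 1.26
scene 588 e1 [-0.99  0.17  0.  ] off mm [ 0.1 -1.2] slopes [-0.006 -0.019] t range [-0.0577  0.0416] med resid 2.0
```

View pics/s7.png

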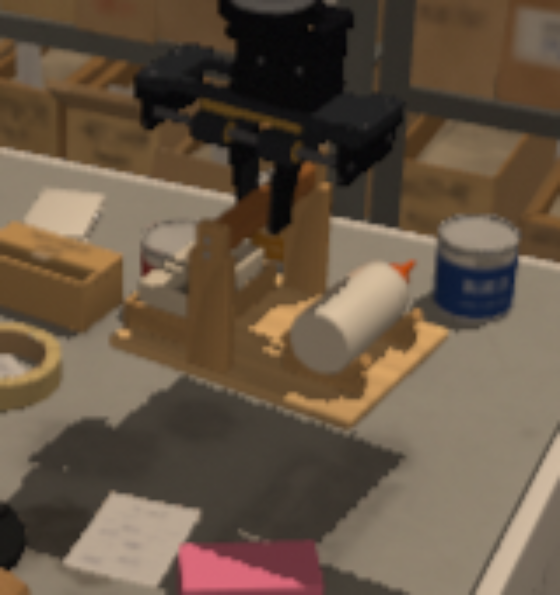

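The carrier hangs level about 99 mm up, with the bottle in the cradle at (350,315) and the packet in its tray at (170,285).

```bash
python3 -c "
from cell import env
print(env.sign_off())"
```

```text
the job is handed in; nothing more can be done
None
```

I handed the job in at about 20 s with the gripper holding the carrier by its bar, level and about 10 cm up, the bottle in both V supports and the packet in its tray; no verdict came back.

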